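# Fetch the dip basket out of the tank with the hook rod

## Robot

A 6-joint arm with a two-finger parallel gripper is mounted at the origin on the work surface. World frame = base frame: x ahead of the robot, y to its left, z up, the work surface at z = 0. Lengths are in mm, angles in rad, forces in N, time in s.
With the tool pointing down it reaches from about 325 to 775 mm from the base axis. Payload 5.5 kg.
Tool frame: the origin (TCP) lies between the finger pads; the fingertips stand 11 mm ahead of it and the grasp point (between the pads) lies 8 mm behind it; y points along the fingers, x is the direction in which the jaws open and shut, and the axes are right-handed (so a half turn about y gives the same grasp; the last joint's range is limited). The gripper opens to 85 mm and grips with 20 to 120 N. Pads are 22 mm wide; open, the fingers measure 114 mm over their backs; the gripper's body (76 mm by 85 mm) begins 54 mm behind the grasp point. The pads swing forward as they close: fully open they stand 13 mm farther back than shut.
Start: joints at [-1.228, 0.091, 1.231, -0, 1.82, -0.057], TCP at [233.541, -552.698, 242.275] pointing down, gripper open.
Joint ranges: [-2.87, 2.87], [-0.86, 2.18], [0.17, 2.46], [-1.51, 4.65], [0.06, 2.69], [-2.65, 2.65]. Speed limits (rad/s): [2.57, 2.57, 3.01, 3.14, 3.14, 3.14].

## Interface

Orientations are given as a rotation vector (axis times angle).
In Python, from station import env gives the robot as it stands.
- The arm moves only by the tool play_rows, never from a script. Its argument "moves" is a list of rows, each a list of 7 numbers: the closure in counts, from 0 (fully open) to 255 (shut), then the shift along the tool's x, y, z in cm, then the turn, a rotation vector about the tool's x, y, z in rad. A call has 1 to 5 rows; each row shifts and turns the commanded pose from where the row before left it, along the tool's axes as they then stand; what a row does not reach is not made up. A row lasts 1/10 s, in which the tool goes at most 50 mm and 8.59 degrees, less where a joint would pass 70% of its speed; a pose out of reach is approached as far as the arm can. A call is refused whole if a number of a shift passes 5 or a number of a turn 0.15, either way. A call with a gripper value outside its range is refused whole. The fingers move at their own pace and stop on an object; the grip force is fixed at half the most. Time passes only in rows, so rows that do not move let the fingers close. It gives the time, the measured TCP pose, the force and the opening at its end, in the units of the state.
- env.state(): the state, without advancing time (a new reading comes with each control period).
- env.capture(name): name is "scene" or "side" or "wrist"; returns a dict with "image" (400x640x3 uint8, red, green, blue), "K" (3x3 intrinsics, pixels), "k1" (the pictures are not rectified: a ray, as slopes to the right and down, at radius r is drawn at 1 + k1 r^2 times it, then the intrinsics apply), "origin" and "orientation" of the camera in the world. Camera axes: x right, y up, looking along -z (the intrinsics and any distortion apply to the point x, -y, -z); pixel columns grow to the right and rows downward; lengths in mm; the calibration is good to about 2 mm. A picture is of the moment at which its call begins. There is no depth.
- env.job_done(): hands the job in, once; it reports no verdict.
The state is a dict: "clock": time; "joint_positions": joint angles; "joint_velocities": joint speeds; "joint_efforts": joint torques, N m; "eef_pos": TCP position; "eef_rot": TCP orientation; "ft_force": force on the tool from outside, world axes, zero at the start; "ft_torque": the same for the moment, N m; "width": finger opening in mm.
Only numpy, scipy, OpenCV 4.12 (cv2) and the standard library are available. Lean on these libraries where they do the work, as an engineer would, in place of code of your own. Each camera call takes 0.05 s, during which the arm holds its last target.

## Task

Take the hook rod out of its fork, reach down into the drained dip tank with it, feel for the basket's handle and lift the basket off its rail and out. Set the basket down softly, upright on the drain tray, and hang the rod back in its fork. Touch the basket only with the hook, never push or pull with the hook harder than about 10 N, also while feeling for the handle, do not tip the basket over, and leave the other things on the bench where they are.

Things in the scene. Friction and masses are not known exactly. Their poses are not given: they have to be found in the camera images.
- tank: Bench dip tank of sheet steel, drained, open on top, fixed. Outside 136 (x) x 110 (y) x 165 high, walls 3 thick, inside 130 x 104. Origin: centre of its underside; z up; the basket hangs on its +x wall
- tank_mouth (a point): Centre of the tank's mouth, at rim height 165, axes as the tank's. An inward drip lip 8 wide, 3 thick, leaves a clear mouth of 114 (x) x 88 (y). The hanging basket reaches about 3 mm under the +x lip: once it is off the rail, shift it about 15 mm towards the tank's -x before drawing it out
- tank_rail (a point): Middle of the hanging rail, a fixed 6 mm bar along y inside the tank, 14 mm off the +x wall, axis 71 above the tank's underside (94 below the rim). An 8 mm bar 45 below it steadies the basket. The basket's tabs are off the rail when raised 20 to 35 mm; until then they swing about it, so let the hook give way sideways as it lifts
- basket: Loose wire basket of brackets, 0.45 to 0.7 kg, at the start hanging in the tank, square to it within 4 deg, underside about 16 above the bench. Origin: centre of its underside, z up. Body 70 (x) x 66 (y) x 34 high; 88 long with the tabs (x -35 to +53). On the hook it hangs up to 20 deg off level; set down, it meets the tray edge first: follow with the hook till it is flat
- basket_tabs (a point): Inner top of the two hanger tabs, midway between them, at basket x +43, height 59. Flat straps at y +-24 rise from the basket's +x side, bend over the rail towards +x at height 62 and end in lips, flared towards +x, that reach down to height 50
- bail_pivot (a point): Middle of the pivot line of the basket's handle (orange 4 mm wire bail, pivots at y +-36, height 30 in the basket). Axes are the basket's, not the bail's. The bail's peak, at y 0, is 40 from here. The bail is stiff and leans up to 20 deg to -x or +x, as last left: its peak is 37 to 40 above, anywhere from x -14 to +14. The lean is not measured: feel for it. 12 N does not bend it. Free space to lower the hook lies on its +x side, before the rail
- hook: Hook rod, 0.15 kg, hangs upright in the fork. Origin: centre of its collar's underside, z up. Collar 26 x 26 x 4; above it a wooden handle 20 (x) x 26 (y), height 4 to 76, to be gripped across the 20. Below: a 7 mm round shank on the z axis down to -100, where a 6 mm thick hook turns to -x and up again at x -11.5 in a 4 mm tip. Tip's top at -88, lowest point -103.5, furthest x -13.5
- hook_throat (a point): Middle of the hook's throat, on the rod at x -6.5, height -97: a wire lying in the hook rests here. The throat between shank and tip is 6 mm wide, 9 deep, so the wire must be within a few mm of the shank when the hook is raised under it
- stand: Grey tool fork on a base plate, fixed. Origin: bench level, under the seat; z up. Its top at height 125 is two prongs along x, 6 thick, with a 13 mm slot between them, open at the -x end (x -22); keeper lips 5 high on the prongs' -x ends; post at x +46 to +58. The rod's shank hangs in the slot, hook tip to the fork's -x within 15 deg
- stand_seat (a point): Where the collar's underside rests on the prongs, height 125. To free the rod: raise it 10 to 15 mm over the lips, draw it out 50 mm or more to the fork's -x, then up; hang it back the opposite way, tip to -x
- tray: Aluminium drain tray, fixed, 200 (x) x 170 (y), rim 18 high, walls and floor 3 thick. Origin: centre of its underside, z up
- jar: White jar with blue lid, diameter 84, height 110, bystander. Origin: centre of its underside
- flask: Steel drinking flask, diameter 64, height 200, bystander. Origin: centre of its underside
- bracket: Galvanised corner bracket, two legs 60 x 40 x 3: one flat on the bench, along +x from the origin, one upright at the origin; bystander

How it is judged (in metres and radians):
On the way, in this order (a step that is already met when the one before it is completed fails the run):
1. the basket hangs on the hook, lifted off its rail (contact force between hook and basket above 1.5 N and z of basket in the frame of tank above 0.045 m), for 0.1 s.
2. the basket hangs on the hook clear above the tank's rim (contact force between hook and basket above 1.5 N and z of basket in the frame of tank above 0.163 m), for 0.1 s.
At the end, for the whole second after the job is handed in: The basket stands flat (within 3 deg) and at rest on the drain tray's floor, wholly inside the rim, free of the hook; the hook rod hangs upright (within 7 deg) and still in the fork, collar resting on the prongs within 18 mm of the seat's middle (x of basket in the frame of tray between -0.065 and 0.065 m and y of basket in the frame of tray between -0.05 and 0.05 m and z of basket in the frame of tray below 0.008 m and angle between basket's own z axis and vertical below 0.06 rad and linear speed of basket below 0.02 m/s and contact force between basket and tray above 2 N and contact force between hook and basket below 0.1 N and distance between hook and stand_seat below 0.018 m and angle between hook's own z axis and vertical below 0.12 rad and contact force between hook and stand above 0.5 N and linear speed of hook below 0.03 m/s); the robot touches nothing.
It fails at once if the hook rod presses on the basket, the tank or the tray with more than 12 N (contact force between hook and basket above 12 N or contact force between hook and tank above 12 N or contact force between hook and tray above 12 N).
It fails at once if the basket comes down on the tray with more than 25 N (contact force between basket and tray above 25 N).
It fails at once if the gripper or arm touches the basket (contact force between any of the fingers, the arm and basket above 0.5 N).
It fails at once if the basket is tipped by more than 35 degrees (angle between basket's own z axis and vertical above 0.61 rad).
It fails at once if a bystander is moved by more than 20 mm (distance of any of jar, flask, bracket from where it was at the start of the episode above 0.02 m).
It also fails if it takes over 72 s, if anything falls off the work surface, if the arm or the gripper's body presses on something with over 40 N, if the wrist force passes 120 N, or if a joint passes its speed limit or range.

## Working session

There is one attempt and no reset: what is moved stays moved. The work goes in short steps, Python scripts to look and compute and a tool call to move; the robot and the scene stay as the last step left them, time stands still between calls to the robot, and variables do not carry over. Pictures are saved under pics/ and viewed, and the job is handed in when it is done.

Besides the shell and the picture viewer there is one more tool, called as name(argument=value, ...), one argument or row to a line, values as JSON. play_rows: Moves the arm, as the interface text tells. Its arguments: {"type":"object","properties":{"moves":{"type":"array","items":{"type":"array","items":{"type":"number"}}}},"required":["moves"]}

```bash
ls -la; mkdir -p pics; cat > h.py <<'E'
import numpy as np, cv2
from scipy.spatial.transform import Rotation as R
from station import env
def shot(n,f):
    c=env.capture(n); cv2.imwrite('pics/%s.png'%f,cv2.cvtColor(np.asarray(c['image']),cv2.COLOR_RGB2BGR))
    import pickle; d={k:c[k] for k in c if k!='image'}; d['image']=np.asarray(c['image']); pickle.dump(d,open('pics/%s.pkl'%f,'wb')); return c
E
python3 - <<'E'
from h import *
for n in ['scene','side','wrist']:
    c=shot(n,n+'0'); print(n,c['K'],c['k1'],c['origin'],c['orientation'])
print(env.state())
E
```

```text
total 12
drwxr-xr-x  3 agent agent 4096 Dec  6 15:42 .
drwxr-xr-x 23 root  root  4096 Dec  6 15:42 ..
drwxr-xr-x  2 agent agent 4096 Dec  6 15:42 pics
scene [[376.76861024   0.         317.43944233]
 [  0.         376.76861024 193.62060818]
 [  0.           0.           1.        ]] 0.028340115364354906 [1031.70542348 -123.68293903  691.07116476] [0.60945092 0.47699824 1.29110102]
side [[489.02041433   0.         321.01371148]
 [  0.         489.02041433 194.48177744]
 [  0.           0.           1.        ]] -0.10355341158584372 [247.64569128 592.13622527 805.17884394] [ 0.25536639 -1.01583984 -2.44226983]
wrist [[346.9886341    0.         318.93969379]
 [  0.         346.9886341  196.2121683 ]
 [  0.           0.           1.        ]] -0.045559221646738306 [ 296.75565252 -524.80004259  371.75290791] [-0.24231259  0.16287546 -1.16231056]
{'clock': 0.15, 'joint_positions': array([-1.22770889e+00,  9.17290173e-02,  1.23163076e+00, -6.74057996e-08,
        1.81981371e+00, -5.67150233e-02]), 'joint_velocities': array([ 0.00213665, -0.00268143, -0.00344343, -0.00251536,  0.0008853 ,
       -0.00105975]), 'joint_efforts': array([ 1.14363134e-03, -4.59371638e+01, -4.18526030e+01, -1.59407005e-04,
        9.53000301e-03,  1.54496882e-05]), 'eef_pos': array([ 233.46322612, -552.49477387,  241.3726625 ]), 'eef_rot': array([-1.37125276,  0.91077256, -0.90868855]), 'ft_force': array([ 0.27544605, -0.12030982,  1.14074774]), 'ft_torque': array([ 0.00249898, -0.02632001, -0.01122381]), 'width': 85.40348614635332}
```

View pics/scene0.png

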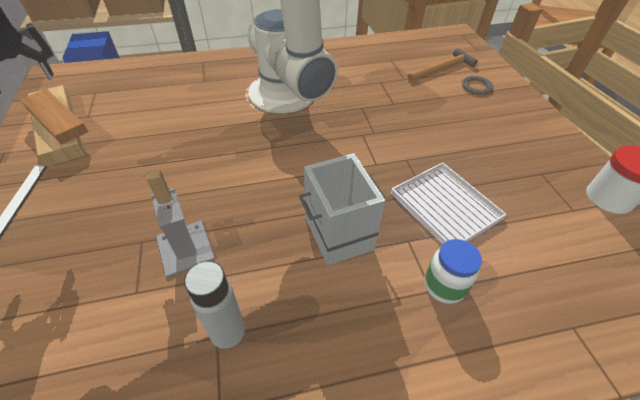

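View pics/side0.png

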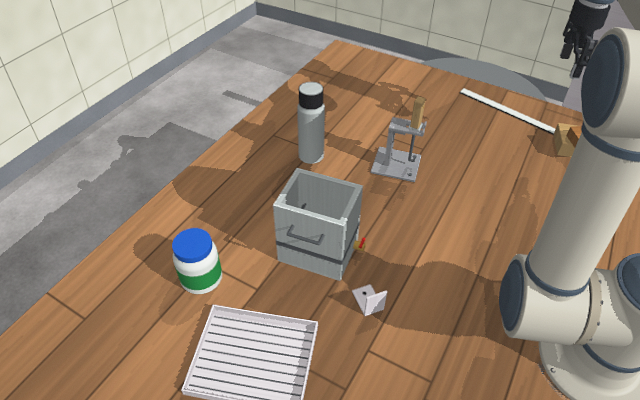

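View pics/wrist0.png

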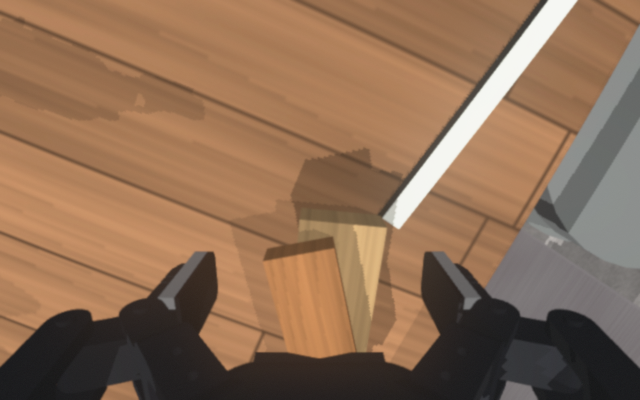

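```bash
cat >> h.py <<'E'
import pickle
def load(f): return pickle.load(open('pics/%s.pkl'%f,'rb'))
def proj(c,P):
    P=np.atleast_2d(P).astype(float); Q=(P-c['origin'])@R.from_rotvec(c['orientation']).as_matrix()
    s=np.c_[Q[:,0]/-Q[:,2],-Q[:,1]/-Q[:,2]]; r2=(s**2).sum(1,keepdims=True); s=s*(1+c['k1']*r2)
    return s@np.diag([c['K'][0,0],c['K'][1,1]])+[c['K'][0,2],c['K'][1,2]]
def ray(c,u):
    d=(np.array(u,float)-[c['K'][0,2],c['K'][1,2]])/[c['K'][0,0],c['K'][1,1]]; s=d.copy()
    for _ in range(20): s=d/(1+c['k1']*(s@s))
    v=R.from_rotvec(c['orientation']).as_matrix()@np.array([s[0],-s[1],-1]); return v/np.linalg.norm(v)
def atz(c,u,z):
    v=ray(c,u); o=np.array(c['origin']); return o+v*(z-o[2])/v[2]
def tri(cs,us):
    A=0;b=0
    for c,u in zip(cs,us):
        v=ray(c,u); M=np.eye(3)-np.outer(v,v); A=A+M; b=b+M@np.array(c['origin'])
    return np.linalg.solve(A,b)
def crop(f,x,y,w,h,s,g):
    im=cv2.imread('pics/%s.png'%f)[y:y+h,x:x+w]; im=cv2.resize(im,None,fx=s,fy=s,interpolation=cv2.INTER_CUBIC)
    for X in range((x//10+1)*10,x+w,10):
        cv2.putText(im,str(X),((X-x)*s-8,9),0,.3,(0,0,255),1); cv2.line(im,((X-x)*s,10),((X-x)*s,14),(0,0,255),1)
    for Y in range((y//10+1)*10,y+h,10):
        cv2.putText(im,str(Y),(0,(Y-y)*s+3),0,.3,(0,0,255),1); cv2.line(im,(18,(Y-y)*s),(24,(Y-y)*s),(0,0,255),1)
    cv2.imwrite('pics/%s.png'%g,im)
E
python3 - <<'E'
from h import *
crop('scene0',290,140,110,130,5,'c1');crop('side0',260,160,120,130,5,'c2')
crop('scene0',140,160,90,120,5,'c3');crop('side0',360,85,80,105,6,'c4')
crop('scene0',380,150,140,100,5,'c5');crop('side0',175,290,160,110,5,'c6')
E
```

```text
(no output)
```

View pics/c1.png

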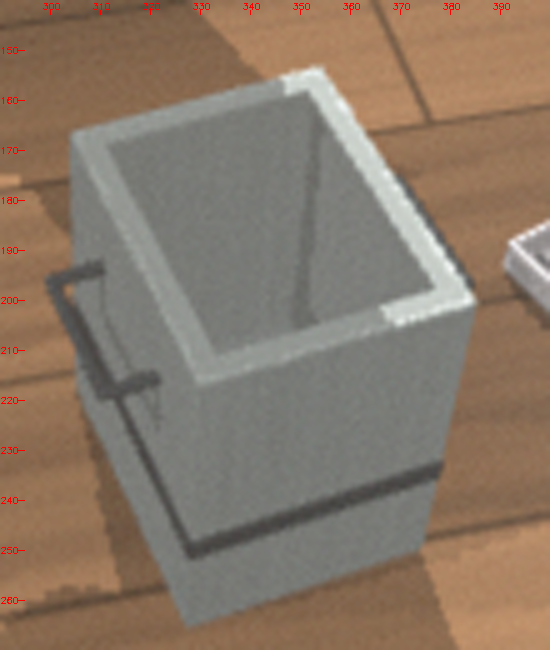

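View pics/c2.png

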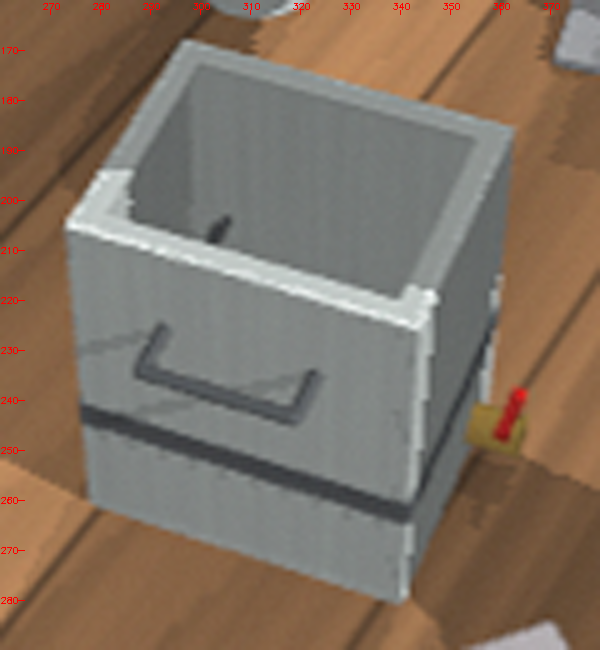

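View pics/c3.png

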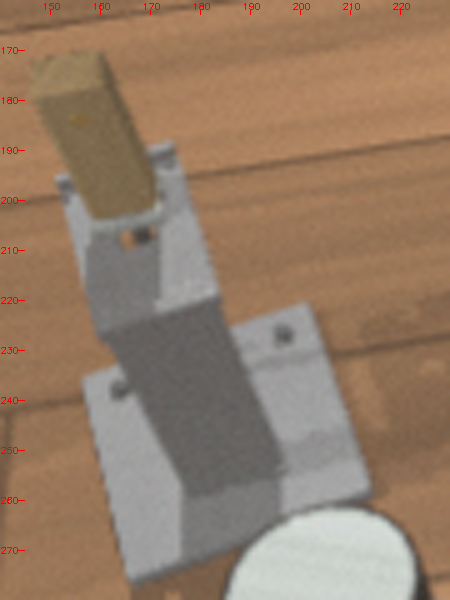

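View pics/c4.png

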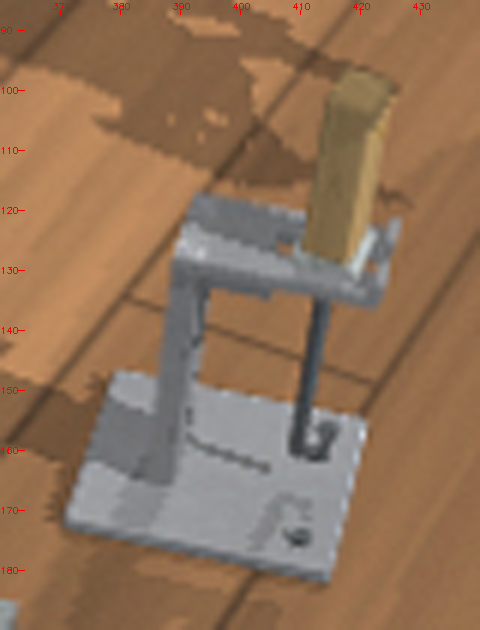

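View pics/c5.png

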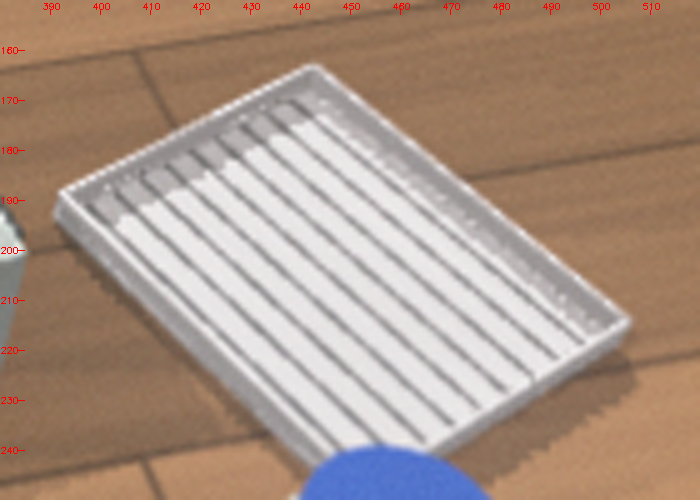

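View pics/c6.png

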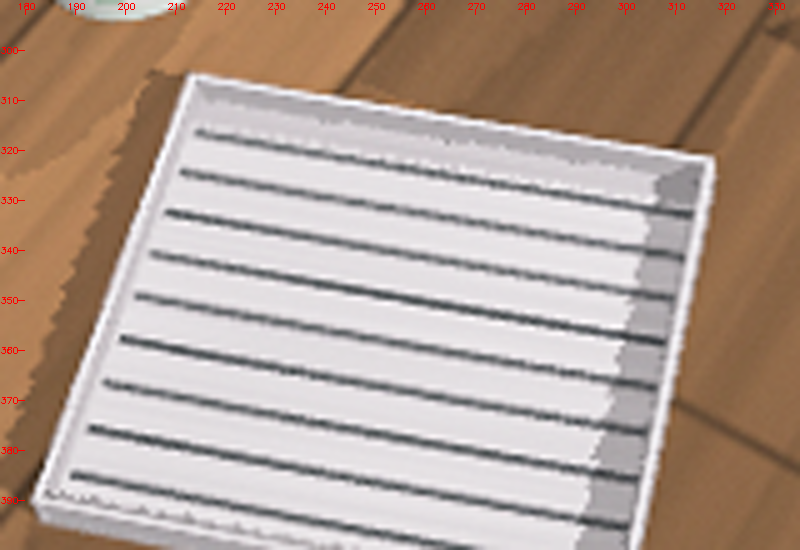

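```bash
python3 - <<'E'
from h import *
s=load('scene0');d=load('side0')
np.set_printoptions(precision=1,suppress=True)
print('tank')
for u in [(305,166.5),(354,154),(384.5,200),(330,216)]: print(u,atz(s,u,165))
for u in [(297,169),(362,186),(343.5,225),(274,205)]: print(u,atz(d,u,165))
print('tray')
for u in [(392,188),(442.5,163),(506,214),(441,242)]: print(u,atz(s,u,18))
for u in [(213,304.5),(317.5,321.5),(182,390.5)]: print(u,atz(d,u,18))
print('handle top')
for u in [(146,178),(148.5,171),(160,171),(161,176)]: print(u,atz(s,u,201))
for u in [(415,97),(419,96),(426,100),(423,105),(416,103)]: print(u,atz(d,u,201))
print('stand top')
for u in [(152,196),(174,189),(184,219),(161,228)]: print(u,atz(s,u,125))
for u in [(392.5,117.5),(389.5,127),(423,133),(427,122)]: print(u,atz(d,u,125))
print('stand base')
for u in [(157,236),(201,220.5),(214,258),(166,276)]: print(u,atz(s,u,6))
for u in [(379,146.5),(370,171.5),(415,180),(421.5,154.5)]: print(u,atz(d,u,6))
E
```

```text
tank
(305, 166.5) [509.3 -27.4 165. ]
(354, 154) [494.9  77.6 165. ]
(384.5, 200) [625.1  97.6 165. ]
(330, 216) [639.9  -8.7 165. ]
(297, 169) [634.8  -4.2 165. ]
(362, 186) [504.  -25.8 165. ]
(343.5, 225) [488.2  78.5 165. ]
(274, 205) [619.5  99.6 165. ]
tray
(392, 188) [479.4 189.7  18. ]
(442.5, 163) [425.2 345.4  18. ]
(506, 214) [608.9 413.9  18. ]
(441, 242) [648.5 238.1  18. ]
(213, 304.5) [660.6 259.4  18. ]
(317.5, 321.5) [474.3 191.2  18. ]
(182, 390.5) [601.4 418.1  18. ]
handle top
(146, 178) [ 514.5 -315.   201. ]
(148.5, 171) [ 497.4 -311.9  201. ]
(160, 171) [ 501.7 -291.9  201. ]
(161, 176) [ 514.9 -289.6  201. ]
(415, 97) [ 514.3 -305.6  201. ]
(419, 96) [ 508.1 -314.1  201. ]
(426, 100) [ 488.9 -307.5  201. ]
(423, 105) [ 487.7 -285.8  201. ]
(416, 103) [ 503.6 -284.9  201. ]
stand top
(152, 196) [ 487.3 -329.9  125. ]
(174, 189) [ 477.3 -288.7  125. ]
(184, 219) [ 558.7 -268.7  125. ]
(161, 228) [ 571.  -309.3  125. ]
(392.5, 117.5) [ 561.2 -309.6  125. ]
(389.5, 127) [ 552.3 -272.   125. ]
(423, 133) [ 477.3 -291.1  125. ]
(427, 122) [ 484.4 -335.5  125. ]
stand base
(157, 236) [ 494.4 -355.7    6. ]
(201, 220.5) [ 471.8 -262.     6. ]
(214, 258) [ 577.4 -237.6    6. ]
(166, 276) [ 598.9 -332.8    6. ]
(379, 146.5) [ 595.  -333.1    6. ]
(370, 171.5) [ 573.5 -234.8    6. ]
(415, 180) [ 466.9 -262.7    6. ]
(421.5, 154.5) [ 488.2 -359.8    6. ]
```

```bash
cat >> h.py <<'E'
def down(yawx):
    # tool z down, tool x axis heading yawx (deg)
    a=np.radians(yawx); x=np.array([np.cos(a),np.sin(a),0]); z=np.array([0,0,-1.]); return np.c_[x,np.cross(z,x),z]
def plan(p,M,grip,step=45,rstep=.14,n=None,p0=None,M0=None):
    s=env.state(); p0=np.array(s['eef_pos']) if p0 is None else np.array(p0,float)
    M0=R.from_rotvec(s['eef_rot']).as_matrix() if M0 is None else M0
    p=np.array(p,float); rv=R.from_matrix(M0.T@M).as_rotvec()
    k=n or int(max(np.ceil(np.linalg.norm(p-p0)/step),np.ceil(np.linalg.norm(rv)/rstep),1))
    print('rows',k,'dist',np.linalg.norm(p-p0),'rot',rv)
    for i in range(k):
        Mi=M0@R.from_rotvec(rv*i/k).as_matrix(); sh=Mi.T@(p-p0)/k/10
        print([grip]+[round(float(v),2) for v in sh]+[round(float(v),3) for v in rv/k],',' if i<k-1 else '')
def st():
    s=env.state(); M=R.from_rotvec(s['eef_rot']).as_matrix()
    print('t %.2f'%s['clock'],'p',np.round(s['eef_pos'],1),'yawx %.1f'%np.degrees(np.arctan2(M[1,0],M[0,0])),'z',np.round(M[:,2],3),'F',np.round(s['ft_force'],2),'T',np.round(s['ft_torque'],2),'w %.1f'%s['width'],'q',np.round(s['joint_positions'],2))
E
python3 - <<'E'
from h import *
st()
c=load('wrist0'); s=env.state(); M=R.from_rotvec(s['eef_rot']).as_matrix(); print(M)
print(M.T@(np.array(c['origin'])-s['eef_pos']), M.T@R.from_rotvec(c['orientation']).as_matrix())
E
```

```text
t 0.15 p [ 233.5 -552.5  241.4] yawx -67.1 z [0.921 0.389 0.   ] F [ 0.28 -0.12  1.14] T [ 0.   -0.03 -0.01] w 85.4 q [-1.23  0.09  1.23 -0.    1.82 -0.06]
[[ 3.89235955e-01 -5.31846754e-04  9.21137931e-01]
 [-9.21136733e-01  1.48867823e-03  3.89236308e-01]
 [-1.57829205e-03 -9.99998750e-01  8.95435116e-05]]
[  -1.08072433 -130.37251582   69.09252438] [[ 9.99999752e-01 -7.00802547e-04  7.41626949e-05]
 [ 2.62174963e-04  2.72279557e-01 -9.62218153e-01]
 [ 6.54131947e-04  9.62217934e-01  2.72279673e-01]]
```

```bash
cat >> h.py <<'E'
def down(yawx):
    a=np.radians(yawx); x=np.array([np.cos(a),np.sin(a),0]); y=np.array([0,0,-1.]); return np.c_[x,y,np.cross(x,y)]
E
python3 - <<'E'
from h import *
plan([564,30,300],down(9),0,n=16)
s=load('scene0');d=load('side0');print(atz(s,(207,270),200),atz(d,(311,86),200),atz(s,(459,256),110),atz(d,(193,243),110))
E
```

```text
rows 16 dist 672.3034174948677 rot [-1.12402276e-03 -1.32807322e+00 -1.27973354e-03]
[0, -2.55, -0.36, 3.32, -0.0, -0.083, -0.0] ,
[0, -2.27, -0.36, 3.52, -0.0, -0.083, -0.0] ,
[0, -1.97, -0.36, 3.7, -0.0, -0.083, -0.0] ,
[0, -1.65, -0.36, 3.85, -0.0, -0.083, -0.0] ,
[0, -1.33, -0.36, 3.97, -0.0, -0.083, -0.0] ,
[0, -0.99, -0.36, 4.07, -0.0, -0.083, -0.0] ,
[0, -0.65, -0.36, 4.13, -0.0, -0.083, -0.0] ,
[0, -0.31, -0.36, 4.17, -0.0, -0.083, -0.0] ,
[0, 0.04, -0.37, 4.19, -0.0, -0.083, -0.0] ,
[0, 0.39, -0.37, 4.17, -0.0, -0.083, -0.0] ,
[0, 0.73, -0.37, 4.12, -0.0, -0.083, -0.0] ,
[0, 1.07, -0.37, 4.05, -0.0, -0.083, -0.0] ,
[0, 1.4, -0.37, 3.94, -0.0, -0.083, -0.0] ,
[0, 1.72, -0.37, 3.81, -0.0, -0.083, -0.0] ,
[0, 2.03, -0.37, 3.66, -0.0, -0.083, -0.0] ,
[0, 2.33, -0.37, 3.48, -0.0, -0.083, -0.0] 
[ 724.38174285 -216.09951865  200.        ] [ 734.50016516 -226.08056597  200.        ] [735.38093408 207.13791713 110.        ] [726.21422661 213.47666416 110.        ]
```

play_rows(
  moves=[
    [0,-2.55,-0.36,3.32,0,-0.083,0],
    [0,-2.27,-0.36,3.52,0,-0.083,0],
    [0,-1.97,-0.36,3.7,0,-0.083,0],
    [0,-1.65,-0.36,3.85,0,-0.083,0],
    [0,-1.33,-0.36,3.97,0,-0.083,0],
  ],
)

```text
clock: 0.65
eef_pos: [337.3, -369.0, 260.1]
eef_rot: [-1.489, 0.589, -0.589]
ft_force: [-0.1, -0.5, 0.5]
width: 85.5
```

play_rows(
  moves=[
    [0,-0.99,-0.36,4.07,0,-0.083,0],
    [0,-0.65,-0.36,4.13,0,-0.083,0],
    [0,-0.31,-0.36,4.17,0,-0.083,0],
    [0,0.04,-0.37,4.19,0,-0.083,0],
    [0,0.39,-0.37,4.17,0,-0.083,0],
  ],
)

```text
clock: 1.15
eef_pos: [440.7, -186.9, 278.5]
eef_rot: [-1.554, 0.265, -0.265]
ft_force: [1.3, -0.4, 0.0]
width: 85.5
```

play_rows(
  moves=[
    [0,0.73,-0.37,4.12,0,-0.083,0],
    [0,1.07,-0.37,4.05,0,-0.083,0],
    [0,1.4,-0.37,3.94,0,-0.083,0],
    [0,1.72,-0.37,3.81,0,-0.083,0],
    [0,2.03,-0.37,3.66,0,-0.083,0],
  ],
)

```text
clock: 1.65
eef_pos: [544.0, -4.9, 296.8]
eef_rot: [-1.57, -0.061, 0.061]
ft_force: [0.8, -0.8, 0.1]
width: 85.5
```

play_rows(
  moves=[
    [0,2.33,-0.37,3.48,0,-0.083,0],
    [0,0,0,0,0,0,0],
  ],
)

```text
clock: 1.85
eef_pos: [565.5, 34.1, 299.5]
eef_rot: [-1.565, -0.128, 0.13]
ft_force: [-0.8, 0.8, -0.2]
width: 85.5
```

```bash
python3 - <<'E'
from h import *
st(); shot('wrist','wrist1')
E
```

```text
t 1.85 p [565.5  34.1 299.5] yawx 9.4 z [-0.164  0.986  0.002] F [-0.79  0.8  -0.23] T [-0.03  0.05 -0.02] w 85.5 q [-0.    0.02  1.2   0.    1.92 -0.16]
```

View pics/wrist1.png

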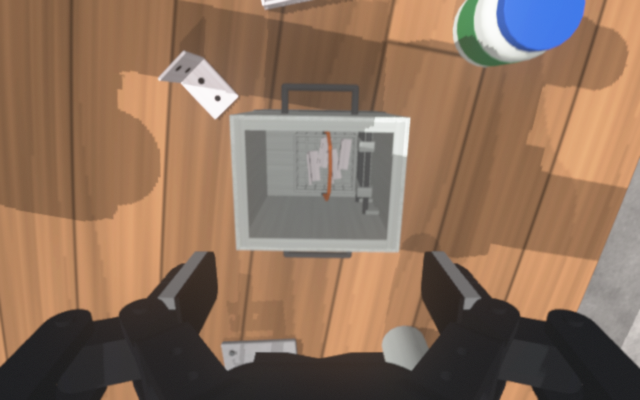

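```bash
python3 - <<'E'
from h import *
crop('wrist1',225,105,190,155,4,'c7')
E
```

```text
(no output)
```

View pics/c7.png

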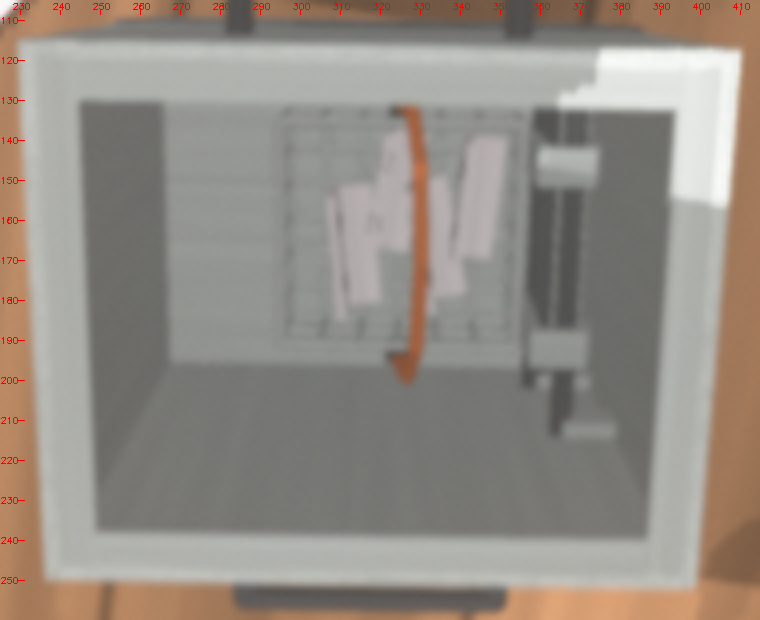

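```bash
python3 - <<'E'
from h import *
np.set_printoptions(precision=1,suppress=True)
w=load('wrist1')
for u in [(230,115),(409.5,117.5),(398.5,251.5),(236.5,249.5)]: print('rim',atz(w,u,165))
for u in [(325,132),(325,196)]: print('piv',atz(w,u,46))
for u in [(329.5,155),(330.5,163),(330,172)]: print('peak',atz(w,u,84))
for u in [(360,142),(375,142),(358,188),(372,188)]: print('tab',atz(w,u,78))
for u in [(365,213),(364,140)]: print('rail',atz(w,u,71))
t=np.array([564.4,35.9]);a=np.radians(8.8);Rt=np.array([[np.cos(a),-np.sin(a)],[np.sin(a),np.cos(a)]])
for n,u,z in [('p1',(325,132),46),('p2',(325,196),46),('pk',(330.5,163),84),('rail',(365,213),71),('tabL',(360,142),78),('tabR',(375,142),78),('tl',(358,188),78)]: print(n,Rt.T@(atz(w,u,z)[:2]-t))
E
```

```text
rim [489.9  80.7 165. ]
rim [622.8 101.1 165. ]
rim [639.3  -6.9 165. ]
rim [505.8 -27.4 165. ]
piv [565.9  69.5  46. ]
piv [578.2  -2.2  46. ]
peak [573.   51.1  84. ]
peak [575.4  43.2  84. ]
peak [576.5  34.   84. ]
tab [601.5  68.3  78. ]
tab [616.5  70.8  78. ]
tab [608.8  20.8  78. ]
tab [623.3  23.3  78. ]
rail [622.9  -7.1  71. ]
rail [606.1  70.3  71. ]
p1 [ 6.6 33. ]
p2 [  7.8 -39.7]
pk [12.   5.6]
rail [ 51.2 -51.5]
tabL [41.6 26.3]
tabR [56.8 26.6]
tl [ 41.6 -21.7]
```

```bash
python3 - <<'E'
from h import *
plan([503,-303,300],down(13.7),0,n=8)
E
```

```text
rows 8 dist 340.61102545703545 rot [-0.00055902 -0.07828316 -0.00179002]
[0, -1.43, -0.0, -4.01, -0.0, -0.01, -0.0] ,
[0, -1.47, -0.0, -4.0, -0.0, -0.01, -0.0] ,
[0, -1.51, -0.0, -3.98, -0.0, -0.01, -0.0] ,
[0, -1.55, -0.0, -3.97, -0.0, -0.01, -0.0] ,
[0, -1.59, -0.0, -3.95, -0.0, -0.01, -0.0] ,
[0, -1.63, -0.0, -3.93, -0.0, -0.01, -0.0] ,
[0, -1.66, -0.0, -3.92, -0.0, -0.01, -0.0] ,
[0, -1.7, -0.01, -3.9, -0.0, -0.01, -0.0]
```

play_rows(
  moves=[
    [0,-1.43,0,-4.0,0,-0.01,0],
    [0,-1.47,0,-4.0,0,-0.01,0],
    [0,-1.51,0,-3.98,0,-0.01,0],
    [0,-1.55,0,-3.97,0,-0.01,0],
    [0,-1.59,0,-3.95,0,-0.01,0],
  ],
)

```text
clock: 2.4
eef_pos: [523.5, -181.9, 300.7]
eef_rot: [-1.565, -0.161, 0.161]
ft_force: [0.6, -0.1, -0.3]
width: 85.4
```

play_rows(
  moves=[
    [0,-1.63,0,-3.93,0,-0.01,0],
    [0,-1.66,0,-3.92,0,-0.01,0],
    [0,-1.7,0,-3.9,0,-0.01,0],
    [0,0,0,0,0,0,0],
    [0,0,0,0,0,0,0],
  ],
)

```text
clock: 2.9
eef_pos: [500.3, -306.2, 300.2]
eef_rot: [-1.562, -0.182, 0.184]
ft_force: [0.3, 0.6, -0.3]
width: 85.1
```

```bash
python3 - <<'E'
from h import *
st(); shot('wrist','wrist2'); crop('wrist2',210,80,220,160,3,'c8')
E
```

```text
t 2.90 p [ 500.3 -306.2  300.2] yawx 13.4 z [-0.231  0.973  0.001] F [ 0.25  0.59 -0.29] T [ 0.01  0.04 -0.02] w 85.1 q [-0.61  0.08  1.14  0.    1.92 -0.84]
```

View pics/wrist2.png

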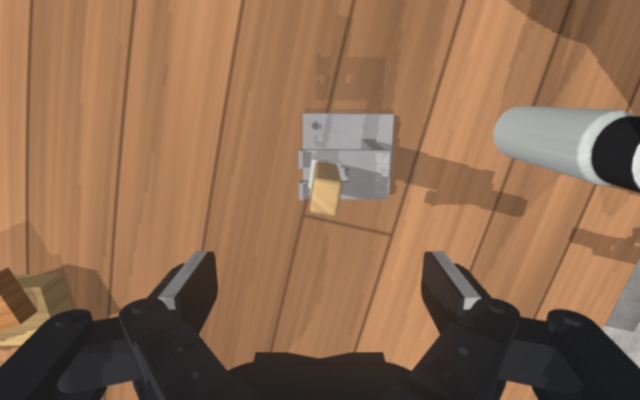

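View pics/c8.png

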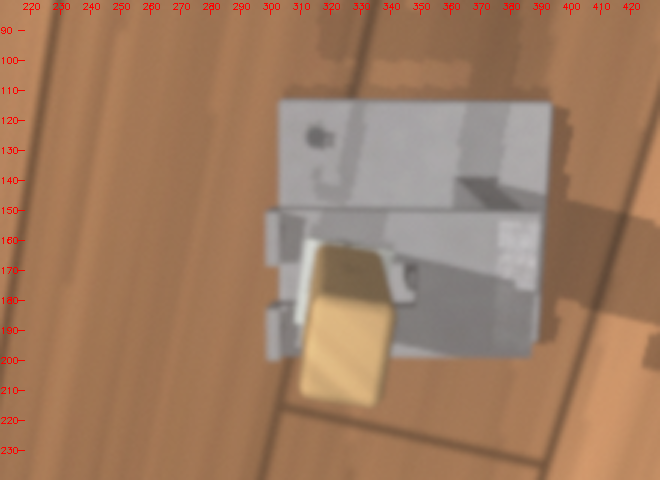

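```bash
python3 - <<'E'
from h import *
np.set_printoptions(precision=1,suppress=True)
w=load('wrist2')
P=[atz(w,u,201) for u in [(314.5,179.5),(341,182.5),(336,215.5),(309.5,211)]]
for p in P: print(p)
print(np.mean(P,0))
for a,b in [(0,1),(3,2),(3,0),(2,1)]: d=P[b]-P[a]; print(np.hypot(*d[:2]),np.degrees(np.arctan2(d[1],d[0])))
for u in [(298.5,150),(391,150),(298.5,200),(388,199)]: print('prong',atz(w,u,125))
# slot ends
for u in [(298.5,168),(298.5,181.5)]: print('slot',atz(w,u,130))
for u in [(302.5,113.5),(394,114)]: print('base',atz(w,u,6))
E
```

```text
[ 493.3 -290.5  201. ]
[ 511.3 -288.3  201. ]
[ 513.8 -312.1  201. ]
[ 495.  -313.2  201. ]
[ 503.3 -301.   201. ]
18.149870935807158 6.787429264839367
18.79674070580434 3.2638870843507024
22.772068121138574 94.40147979827184
23.90991927083709 95.98061303757639
prong [ 476.5 -285.   125. ]
prong [ 556. -266.  125.]
prong [ 486.4 -330.   125. ]
prong [ 566.2 -310.   125. ]
slot [ 480.  -299.8  130. ]
slot [ 482.7 -311.7  130. ]
base [ 468.7 -259.4    6. ]
base [ 575.3 -234.4    6. ]
```

```bash
python3 - <<'E'
from h import *
plan([503.3,-301,225],down(5.3),0,n=3)
E
```

```text
rows 3 dist 75.73777401547262 rot [-0.00059121  0.14267528 -0.00016057]
[0, 0.11, 2.52, 0.11, -0.0, 0.048, -0.0] ,
[0, 0.11, 2.52, 0.12, -0.0, 0.048, -0.0] ,
[0, 0.1, 2.52, 0.13, -0.0, 0.048, -0.0]
```

play_rows(
  moves=[
    [0,0.11,2.5,0.11,0,0.048,0],
    [0,0.11,2.5,0.12,0,0.048,0],
    [0,0.1,2.5,0.13,0,0.048,0],
    [0,0,0,0,0,0,0],
    [0,0,0,0,0,0,0],
  ],
)

```text
clock: 3.45
eef_pos: [504.0, -299.7, 226.2]
eef_rot: [-1.569, -0.075, 0.075]
ft_force: [0.9, 0.6, 0.4]
width: 85.5
```

```bash
python3 - <<'E'
from h import *
st(); shot('wrist','wrist3');crop('wrist3',240,100,150,200,3,'c9')
plan([503.3,-301,162],down(5.3),0,n=2)
E
```

```text
t 3.45 p [ 504.  -299.7  226.2] yawx 5.5 z [-0.095  0.995  0.   ] F [0.9  0.55 0.44] T [ 0.02 -0.   -0.  ] w 85.5 q [-0.59  0.05  1.3   0.    1.79 -0.69]
rows 2 dist 65.45868616468816 rot [0.00117731 0.00267495 0.00150581]
[0, -0.06, 3.27, -0.03, 0.001, 0.001, 0.001] ,
[0, -0.06, 3.27, -0.03, 0.001, 0.001, 0.001]
```

View pics/wrist3.png

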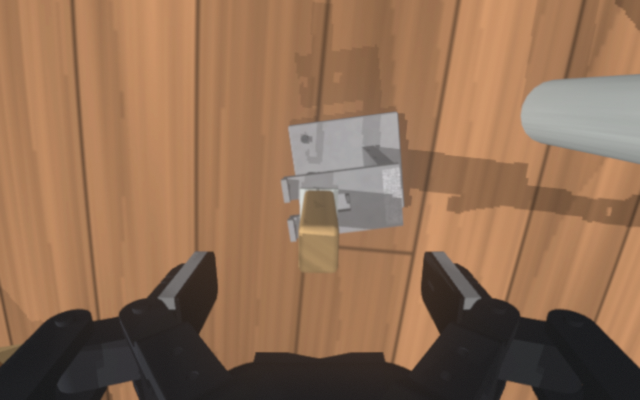

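play_rows(
  moves=[
    [0,-0.05,3.2,-0.05,0,0,0],
    [0,-0.05,3.2,-0.05,0,0,0],
    [0,0,0,0,0,0,0],
  ],
)

```text
clock: 3.8
eef_pos: [501.9, -300.9, 158.5]
eef_rot: [-1.566, -0.07, 0.077]
ft_force: [-0.1, -0.7, -0.9]
width: 85.5
```

play_rows(
  moves=[
    [255,0,0,0,0,0,0],
    [255,0,0,0,0,0,0],
    [255,0,0,0,0,0,0],
    [255,0,0,0,0,0,0],
    [255,0,0,0,0,0,0],
  ],
)

```text
clock: 4.3
eef_pos: [503.5, -302.1, 163.1]
eef_rot: [-1.571, -0.075, 0.072]
ft_force: [-0.0, 0.3, 3.7]
width: 19.4
```

play_rows(
  moves=[
    [255,0,0,0,0,0,0],
    [255,0,0,0,0,0,0],
  ],
)

```text
clock: 4.5
eef_pos: [503.5, -302.1, 163.1]
eef_rot: [-1.571, -0.075, 0.072]
ft_force: [1.0, 1.1, 5.3]
width: 19.2
```

```bash
python3 - <<'E'
from h import *
st(); shot('wrist','wrist4');shot('side','side4'); crop('side4',360,50,120,130,4,'c10')
E
```

```text
t 4.50 p [ 503.5 -302.1  163.1] yawx 5.3 z [-0.093  0.996 -0.001] F [1.03 1.07 5.34] T [ 0.02 -0.02 -0.02] w 19.2 q [-0.6   0.05  1.41  0.    1.68 -0.69]
```

View pics/c10.png

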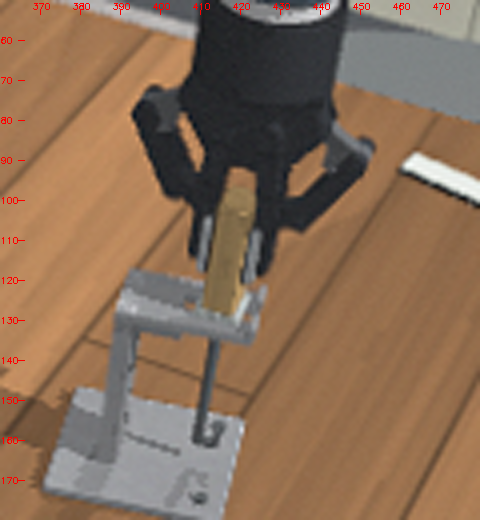

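View pics/wrist4.png

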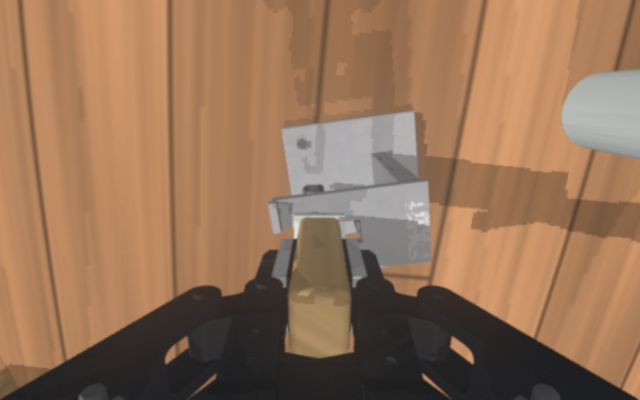

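play_rows(
  moves=[
    [255,0,-0.5,0,0,0,0],
    [255,0,-0.5,0,0,0,0],
    [255,0,-0.4,0,0,0,0],
    [255,0,0,0,0,0,0],
  ],
)

```text
clock: 5.0
eef_pos: [503.2, -302.0, 176.2]
eef_rot: [-1.57, -0.073, 0.073]
ft_force: [0.1, -0.1, 0.2]
width: 19.2
```

```bash
python3 - <<'E'
from h import *
st(); shot('side','side5'); crop('side5',360,50,120,130,4,'c11')
E
```

```text
t 5.00 p [ 503.2 -302.   176.2] yawx 5.3 z [-0.093  0.996 -0.   ] F [ 0.07 -0.08  0.22] T [0.   0.05 0.01] w 19.2 q [-0.6   0.05  1.39 -0.    1.7  -0.69]
```

View pics/c11.png

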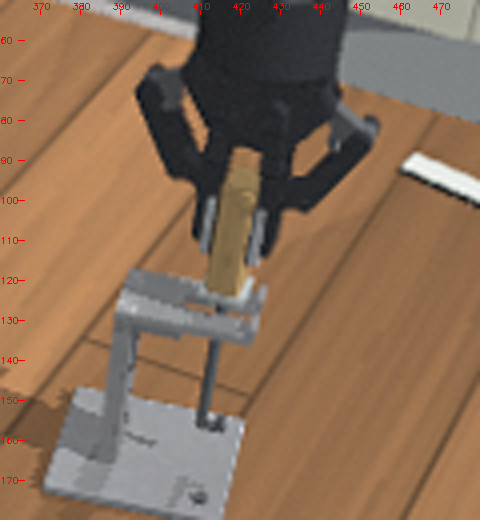

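play_rows(
  moves=[
    [255,-1.48,0,-0.21,0,0,0],
    [255,-1.48,0,-0.21,0,0,0],
    [255,-1.48,0,-0.21,0,0,0],
    [255,-1.5,0,-0.22,0,0,0],
    [255,0,0,0,0,0,0],
  ],
)

```text
clock: 5.55
eef_pos: [442.6, -316.7, 176.1]
eef_rot: [-1.57, -0.071, 0.071]
ft_force: [0.8, 0.0, -1.8]
width: 19.7
```

play_rows(
  moves=[
    [255,0,-2.5,0,0,0,0],
    [255,0,-4,0,0,0,0],
    [255,0,-4,0,0,0,0],
    [255,0,-4,0,0,0,0],
    [255,0,0,0,0,0,0],
  ],
)

```text
clock: 6.05
eef_pos: [445.4, -316.5, 328.3]
eef_rot: [-1.577, -0.08, 0.066]
ft_force: [-0.2, -0.6, -0.9]
width: 19.4
```

```bash
python3 - <<'E'
from h import *
st(); shot('side','side6'); shot('scene','scene6'); crop('side6',380,20,160,140,4,'c12');crop('scene6',100,20,120,140,4,'c13')
E
```

```text
t 6.05 p [ 445.4 -316.5  328.3] yawx 5.3 z [-0.093  0.996 -0.008] F [-0.19 -0.62 -0.89] T [ 0.05  0.02 -0.05] w 19.4 q [-0.68 -0.03  1.2   0.    1.96 -0.77]
```

View pics/c12.png

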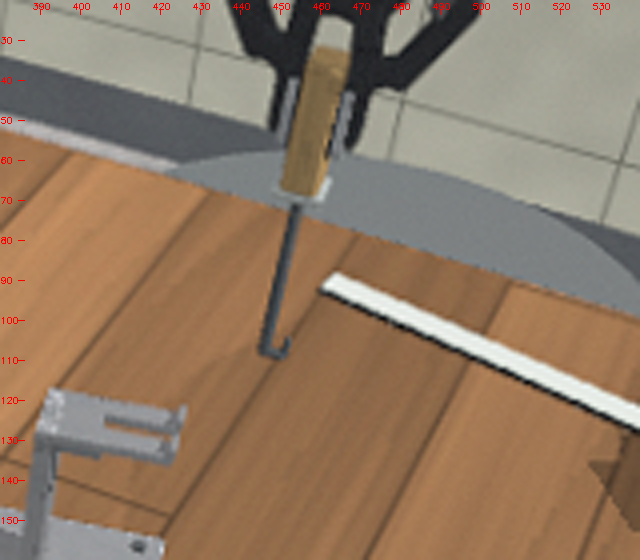

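View pics/c13.png

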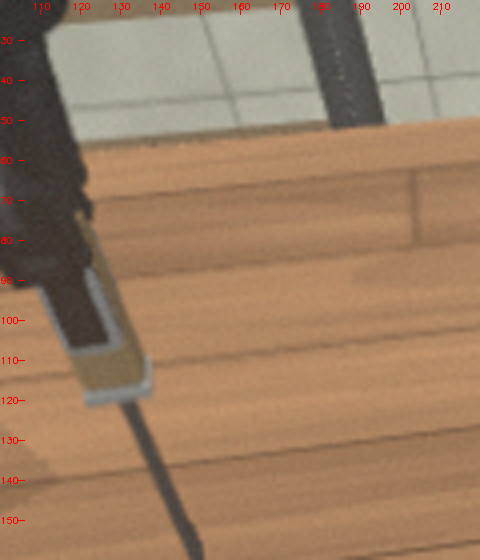

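```bash
python3 - <<'E'
from h import *
np.set_printoptions(precision=1,suppress=True)
d=load('side6');s=load('scene6')
p=np.array(env.state()['eef_pos'])
print(proj(d,p+[0,0,-38]),proj(d,p+[0,0,-138]),proj(s,p+[0,0,-38]),proj(s,p+[0,0,-138]))
shot('side','side7'); 
plan([596,40,328],down(9.3),255,n=10)
E
```

```text
[[453.5  70.9]] [[444.8 110.6]] [[131.9 116.2]] [[151.  158.6]]
rows 10 dist 386.75874287595553 rot [-0.  -0.1 -0. ]
[255, 1.84, -0.08, 3.4, -0.0, -0.007, -0.0] ,
[255, 1.86, -0.08, 3.39, -0.0, -0.007, -0.0] ,
[255, 1.88, -0.08, 3.38, -0.0, -0.007, -0.0] ,
[255, 1.91, -0.08, 3.36, -0.0, -0.007, -0.0] ,
[255, 1.93, -0.08, 3.35, -0.0, -0.007, -0.0] ,
[255, 1.95, -0.08, 3.34, -0.0, -0.007, -0.0] ,
[255, 1.98, -0.08, 3.32, -0.0, -0.007, -0.0] ,
[255, 2.0, -0.08, 3.31, -0.0, -0.007, -0.0] ,
[255, 2.02, -0.08, 3.3, -0.0, -0.007, -0.0] ,
[255, 2.05, -0.08, 3.28, -0.0, -0.007, -0.0]
```

play_rows(
  moves=[
    [255,1.8,-0.2,3.4,0,-0.007,0],
    [255,1.9,-0.2,3.4,0,-0.007,0],
    [255,1.9,-0.1,3.4,0,-0.007,0],
    [255,1.9,0,3.4,0,-0.007,0],
    [255,1.9,0,3.35,0,-0.007,0],
  ],
)

```text
clock: 6.7
eef_pos: [520.0, -135.7, 323.0]
eef_rot: [-1.567, -0.098, 0.103]
ft_force: [0.2, 0.6, -0.9]
width: 19.3
```

play_rows(
  moves=[
    [255,1.95,0,3.3,0,-0.007,0],
    [255,2.0,0,3.3,0,-0.007,0],
    [255,2.0,0,3.3,0,-0.007,0],
    [255,2.0,0,3.3,0,-0.007,0],
    [255,1.0,0,1.5,0,-0.007,0],
  ],
)

```text
clock: 7.2
eef_pos: [588.3, 23.8, 322.5]
eef_rot: [-1.565, -0.127, 0.134]
ft_force: [0.3, -0.6, -2.4]
width: 18.9
```

play_rows(
  moves=[
    [255,0.8,0,1.5,0,0,0],
    [255,0,0,0,0,0,0],
    [255,0,0,0,0,0,0],
  ],
)

```text
clock: 7.5
eef_pos: [593.4, 36.3, 325.1]
eef_rot: [-1.568, -0.127, 0.128]
ft_force: [-0.2, -1.2, -2.0]
width: 19.4
```

```bash
python3 - <<'E'
from h import *
st(); shot('wrist','wrist8')
E
```

```text
t 7.50 p [593.4  36.3 325.1] yawx 9.3 z [-0.162  0.987 -0.   ] F [-0.23 -1.17 -2.01] T [ 0.01 -0.03  0.01] w 19.4 q [ 0.    0.11  1.06 -0.    1.97 -0.16]
```

View pics/wrist8.png

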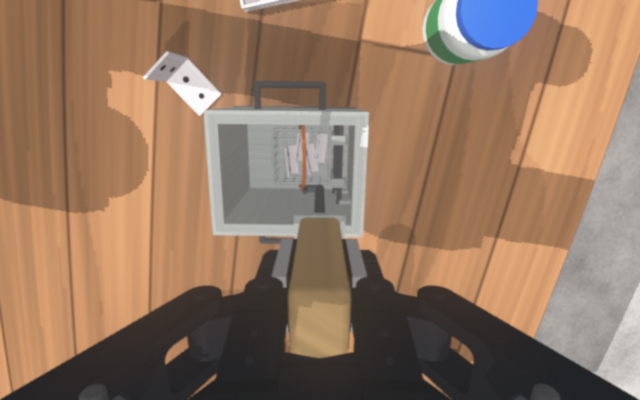

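```bash
python3 - <<'E'
from h import *
crop('wrist8',200,95,175,150,4,'c14')
E
```

```text
(no output)
```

View pics/c14.png

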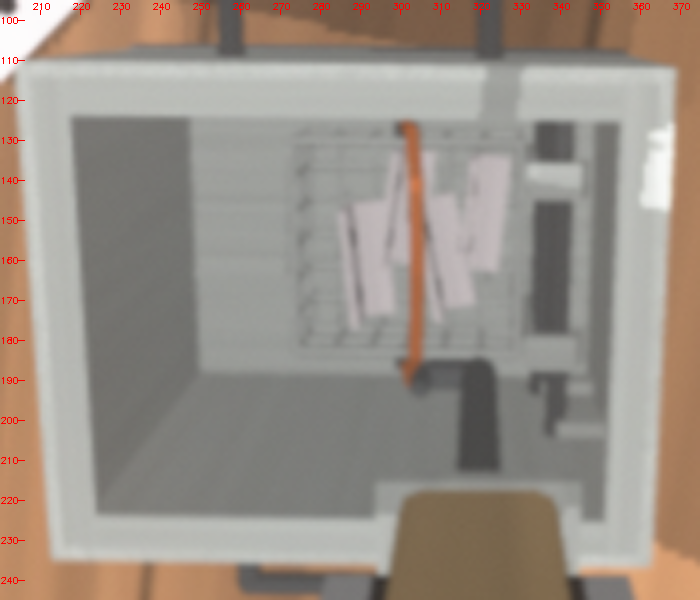

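```bash
python3 - <<'E'
from h import *
np.set_printoptions(precision=1,suppress=True)
w=load('wrist8')
a=atz(w,(301.5,126.5),46);b=atz(w,(301.5,187),46);m=(a+b)/2;print(a,b,m,np.degrees(np.arctan2(-(a-b)[0],(a-b)[1])))
for u in [(303.8,150),(304.2,156),(304,162)]: print(atz(w,u,86),proj(w,m+[0,0,40]))
# hook check: shank bottom and tip predicted
p=np.array(env.state()['eef_pos']);c=np.array([np.cos(np.radians(9.3)),np.sin(np.radians(9.3)),0])
print(proj(w,p+[0,0,-138]),proj(w,p-11.5*c+[0,0,-126]), proj(w,p+[0,0,-42]))
for u in [(205.5,110),(368.5,112.5),(362.5,236.5),(213,235)]: print('rim',atz(w,u,165))
for u in [(332,138),(345.5,138),(331,181),(343.5,181)]: print('tab',atz(w,u,78))
E
```

```text
[566.7  70.7  46. ] [577.5  -1.1  46. ] [572.1  34.8  46. ] 8.585920034969586
[574.3  50.   86. ] [[299.7 163.6]]
[575.7  43.7  86. ] [[299.7 163.6]]
[576.5  37.2  86. ] [[299.7 163.6]]
[[319.2 189.6]] [[304.2 193.6]] [[319.1 235.5]]
rim [491.4  81.5 165. ]
rim [623.5 100.9 165. ]
rim [639.9  -6.7 165. ]
rim [506.5 -27.4 165. ]
tab [602.3  66.6  78. ]
tab [616.7  69.   78. ]
tab [609.4  19.4  78. ]
tab [623.2  21.7  78. ]
```

play_rows(
  moves=[
    [255,0.35,0.5,0.18,0,0,0],
    [255,0,3,0,0,0,0],
    [255,0,3,0,0,0,0],
    [255,0,2,0,0,0,0],
    [255,0,0,0,0,0,0],
  ],
)

```text
clock: 8.05
eef_pos: [595.4, 38.4, 236.2]
eef_rot: [-1.567, -0.121, 0.132]
ft_force: [0.9, -0.3, -1.4]
width: 19.6
```

play_rows(
  moves=[
    [255,0,0,0,0,0,0],
    [255,0,0,0,0,0,0],
  ],
)

```text
clock: 8.25
eef_pos: [597.2, 38.9, 242.8]
eef_rot: [-1.567, -0.13, 0.125]
ft_force: [0.9, -0.9, -1.7]
width: 19.1
```

```bash
python3 - <<'E'
from h import *
st(); shot('wrist','wrist9');crop('wrist9',200,60,200,180,4,'c15')
E
```

```text
t 8.25 p [597.2  38.9 242.8] yawx 9.3 z [-0.162  0.987 -0.001] F [ 0.88 -0.93 -1.69] T [0.01 0.02 0.04] w 19.1 q [ 0.01  0.08  1.24 -0.    1.82 -0.15]
```

View pics/c15.png

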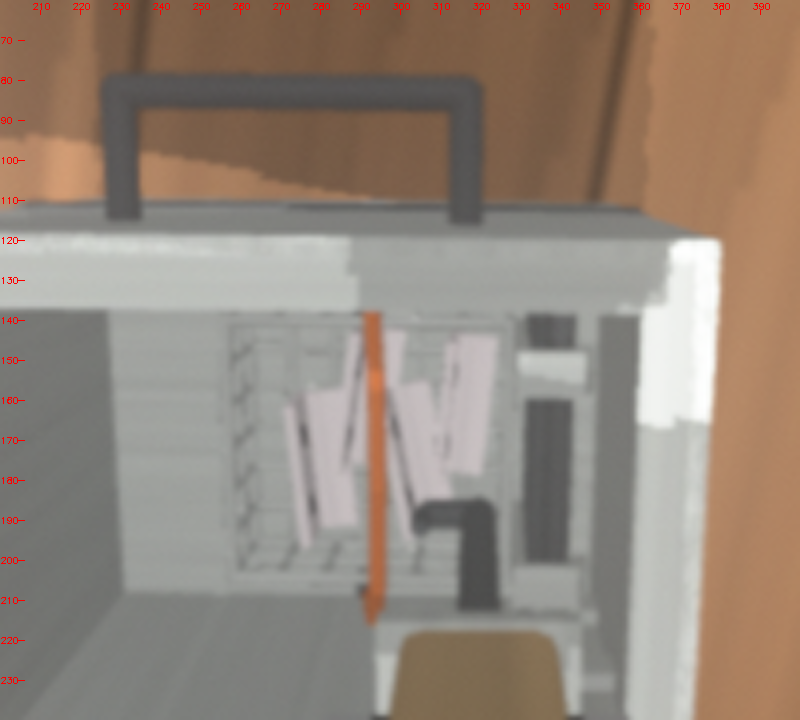

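```bash
python3 - <<'E'
from h import *
np.set_printoptions(precision=1,suppress=True)
w=load('wrist9')
p=np.array(env.state()['eef_pos']);a=np.radians(9.3);c=np.array([np.cos(a),np.sin(a)]);n=np.array([-np.sin(a),np.cos(a)])
for u in [(294,165),(294,175),(294,185)]:
    q=atz(w,u,86); print(q,(q[:2]-p[:2])@c,(q[:2]-p[:2])@n)
print(proj(w,p+[0,0,-138]),proj(w,p-11.5*np.r_[c,0]+[0,0,-126]))
E
```

```text
[574.3  51.3  86. ] -20.68539046170364 15.859058788288788
[575.6  42.8  86. ] -20.84298505755928 7.277323506069564
[576.8  34.2  86. ] -21.00467090789981 -1.439291416693178
[[318.7 189. ]] [[303.7 192.9]]
```

play_rows(
  moves=[
    [255,0,1,0,0,0,0],
    [255,0,1,0,0,0,0],
    [255,0,0.9,0,0,0,0],
    [255,0,0.8,0,0,0,0],
    [255,0,0,0,0,0,0],
  ],
)

```text
clock: 8.8
eef_pos: [596.0, 39.3, 201.3]
eef_rot: [-1.567, -0.125, 0.131]
ft_force: [0.5, -0.0, -2.0]
width: 19.7
```

```bash
python3 - <<'E'
from h import *
st(); shot('wrist','wrist10');crop('wrist10',200,60,200,180,4,'c16')
E
```

```text
t 8.80 p [596.   39.3 201.3] yawx 9.3 z [-0.162  0.987  0.001] F [ 0.47 -0.02 -2.04] T [ 0.02  0.05 -0.08] w 19.7 q [ 0.01  0.08  1.31 -0.    1.75 -0.15]
```

View pics/c16.png

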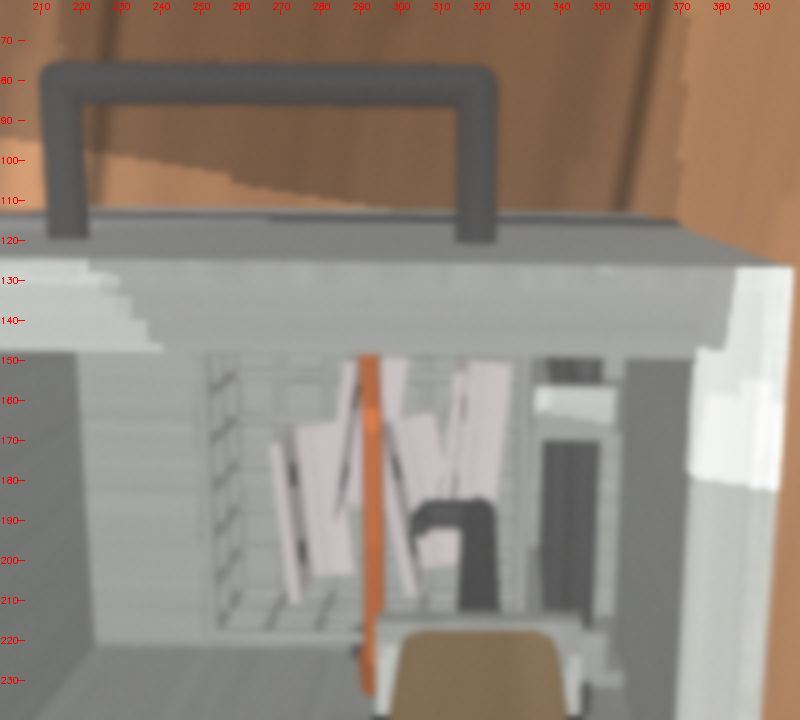

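play_rows(
  moves=[
    [255,0,0,0,0,0,0],
    [255,-0.3,0,0,0,0,0],
    [255,-0.3,0,0,0,0,0],
    [255,-0.3,0,0,0,0,0],
    [255,0,0,0,0,0,0],
  ],
)

```text
clock: 9.35
eef_pos: [587.6, 37.7, 204.1]
eef_rot: [-1.567, -0.128, 0.127]
ft_force: [0.4, -0.7, -1.5]
width: 19.5
```

play_rows(
  moves=[
    [255,-0.2,0,0,0,0,0],
    [255,-0.1,0,0,0,0,0],
    [255,0,0,0,0,0,0],
  ],
)

```text
clock: 9.65
eef_pos: [584.8, 37.3, 203.7]
eef_rot: [-1.567, -0.128, 0.128]
ft_force: [0.4, 0.2, -1.0]
width: 19.4
```

```bash
python3 - <<'E'
from h import *
st(); shot('wrist','wrist11');crop('wrist11',200,60,200,180,4,'c17')
E
```

```text
t 9.65 p [584.8  37.3 203.7] yawx 9.3 z [-0.162  0.987  0.   ] F [ 0.38  0.2  -1.03] T [-0.01 -0.04  0.02] w 19.4 q [ 0.01  0.05  1.34  0.    1.75 -0.16]
```

View pics/c17.png

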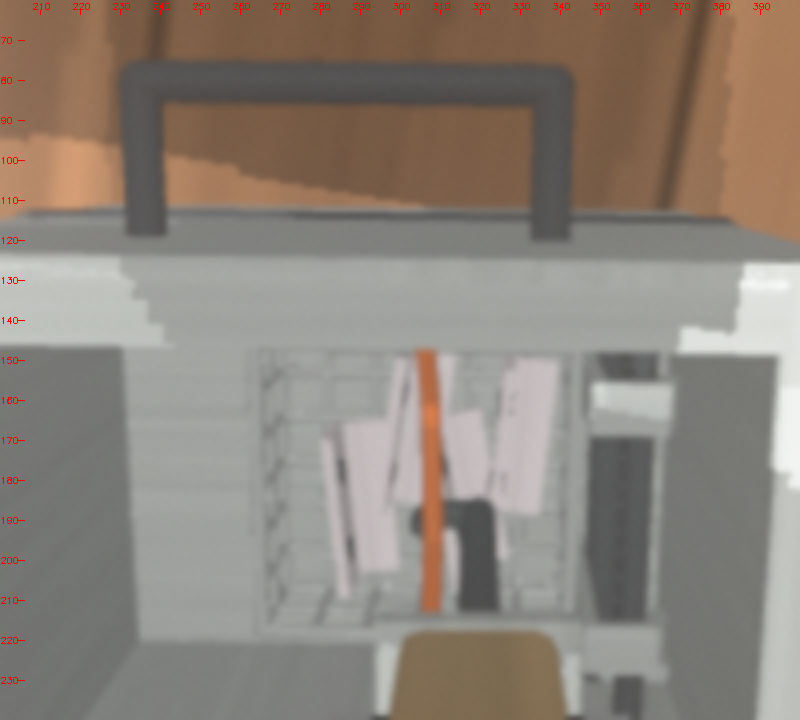

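play_rows(
  moves=[
    [255,-0.1,0,0,0,0,0],
    [255,-0.1,0,0,0,0,0],
    [255,0,0,0,0,0,0],
  ],
)

```text
clock: 10.0
eef_pos: [582.8, 37.0, 203.7]
eef_rot: [-1.567, -0.128, 0.128]
ft_force: [0.1, 0.0, -1.5]
width: 19.3
```

```bash
python3 - <<'E'
from h import *
st(); shot('wrist','wrist12');crop('wrist12',280,140,80,80,8,'c18');st()
E
```

```text
t 10.00 p [582.8  37.  203.7] yawx 9.3 z [-0.162  0.987 -0.   ] F [ 0.07  0.03 -1.47] T [ 0.05 -0.   -0.04] w 19.3 q [ 0.01  0.04  1.35 -0.    1.75 -0.16]
t 10.05 p [582.9  37.  203.7] yawx 9.3 z [-0.162  0.987  0.   ] F [ 0.14 -0.11 -1.56] T [-0.01 -0.04  0.  ] w 19.3 q [ 0.01  0.04  1.35  0.    1.75 -0.16]
```

View pics/c18.png

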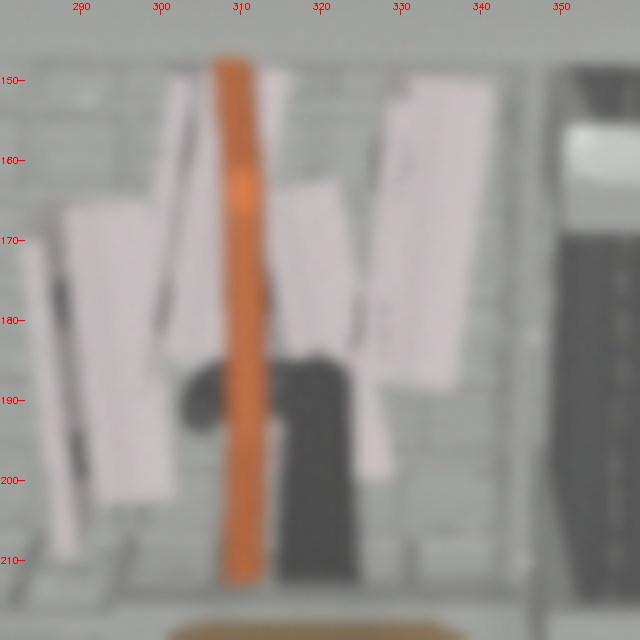

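play_rows(
  moves=[
    [255,-0.05,-0.4,0,0,0,0],
    [255,0,-0.4,0,0,0,0],
    [255,0,-0.4,0,0,0,0],
    [255,0,0,0,0,0,0],
  ],
)

```text
clock: 10.45
eef_pos: [582.8, 36.9, 216.9]
eef_rot: [-1.567, -0.129, 0.127]
ft_force: [-0.3, -0.6, -1.3]
width: 19.4
```

```bash
python3 - <<'E'
from h import *
st(); shot('wrist','wrist13');crop('wrist13',280,140,80,80,8,'c19')
E
```

```text
t 10.45 p [582.8  36.9 216.9] yawx 9.3 z [-0.162  0.987 -0.   ] F [-0.26 -0.61 -1.26] T [-0.02  0.04  0.01] w 19.4 q [ 0.01  0.04  1.33 -0.    1.77 -0.16]
```

View pics/c19.png

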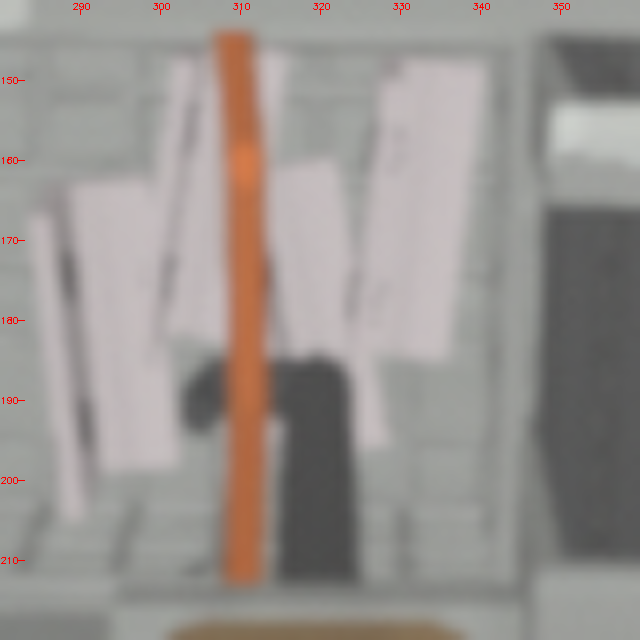

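play_rows(
  moves=[
    [255,0,-0.2,0,0,0,0],
    [255,0,-0.2,0,0,0,0],
    [255,0,0,0,0,0,0],
  ],
)

```text
clock: 10.8
eef_pos: [582.2, 36.9, 218.7]
eef_rot: [-1.567, -0.127, 0.129]
ft_force: [0.3, -0.2, -5.8]
width: 19.2
```

play_rows(
  moves=[
    [255,0,-0.2,0,0,0,0],
    [255,0,0,0,0,0,0],
  ],
)

```text
clock: 11.0
eef_pos: [582.0, 36.9, 220.9]
eef_rot: [-1.567, -0.126, 0.13]
ft_force: [-0.4, 0.8, -7.8]
width: 19.4
```

play_rows(
  moves=[
    [255,0,-0.2,0,0,0,0],
    [255,0,0,0,0,0,0],
  ],
)

```text
clock: 11.2
eef_pos: [582.3, 36.9, 223.6]
eef_rot: [-1.567, -0.128, 0.128]
ft_force: [-0.5, -0.0, -7.7]
width: 19.7
```

play_rows(
  moves=[
    [255,0,-0.2,0,0,0,0],
    [255,0,-0.2,0,0,0,0],
    [255,0,0,0,0,0,0],
  ],
)

```text
clock: 11.5
eef_pos: [582.5, 36.9, 228.2]
eef_rot: [-1.567, -0.129, 0.127]
ft_force: [0.1, -0.2, -6.8]
width: 19.6
```

```bash
python3 - <<'E'
from h import *
st(); shot('wrist','wrist14')
E
```

```text
t 11.50 p [582.5  36.9 228.2] yawx 9.3 z [-0.162  0.987 -0.   ] F [ 0.12 -0.23 -6.79] T [-0.01  0.16  0.04] w 19.6 q [ 0.01  0.04  1.3   0.    1.79 -0.16]
```

View pics/wrist14.png

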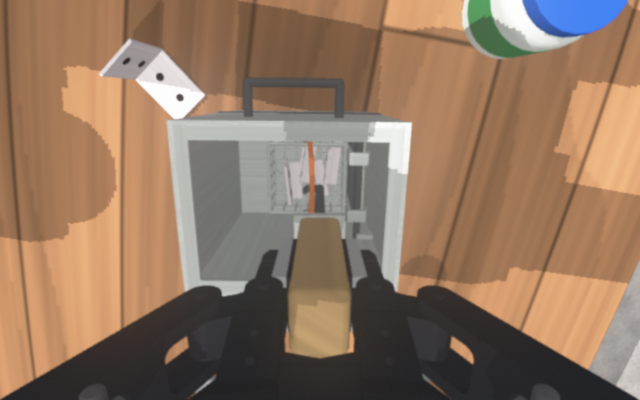

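play_rows(
  moves=[
    [255,0,-0.3,0,0,0,0],
    [255,0,-0.3,0,0,0,0],
    [255,0,0,0,0,0,0],
  ],
)

```text
clock: 11.85
eef_pos: [582.7, 37.0, 234.5]
eef_rot: [-1.567, -0.129, 0.127]
ft_force: [-0.5, -0.5, -6.5]
width: 19.5
```

play_rows(
  moves=[
    [255,0,-0.3,0,0,0,0],
    [255,0,-0.3,0,0,0,0],
    [255,0,0,0,0,0,0],
  ],
)

```text
clock: 12.15
eef_pos: [582.6, 36.9, 240.5]
eef_rot: [-1.567, -0.129, 0.127]
ft_force: [-0.2, -0.6, -7.2]
width: 19.2
```

play_rows(
  moves=[
    [255,0,-0.3,0,0,0,0],
    [255,0,-0.3,0,0,0,0],
    [255,0,0,0,0,0,0],
  ],
)

```text
clock: 12.45
eef_pos: [582.6, 36.9, 246.4]
eef_rot: [-1.567, -0.129, 0.127]
ft_force: [-1.2, 1.5, -7.9]
width: 19.5
```

```bash
python3 - <<'E'
from h import *
st(); shot('wrist','wrist15'); crop('wrist15',170,80,260,190,3,'c20')
E
```

```text
t 12.45 p [582.6  36.9 246.4] yawx 9.3 z [-0.162  0.987 -0.   ] F [-1.16  1.47 -7.9 ] T [ 0.02  0.07 -0.  ] w 19.5 q [ 0.01  0.05  1.27 -0.    1.82 -0.16]
```

View pics/c20.png

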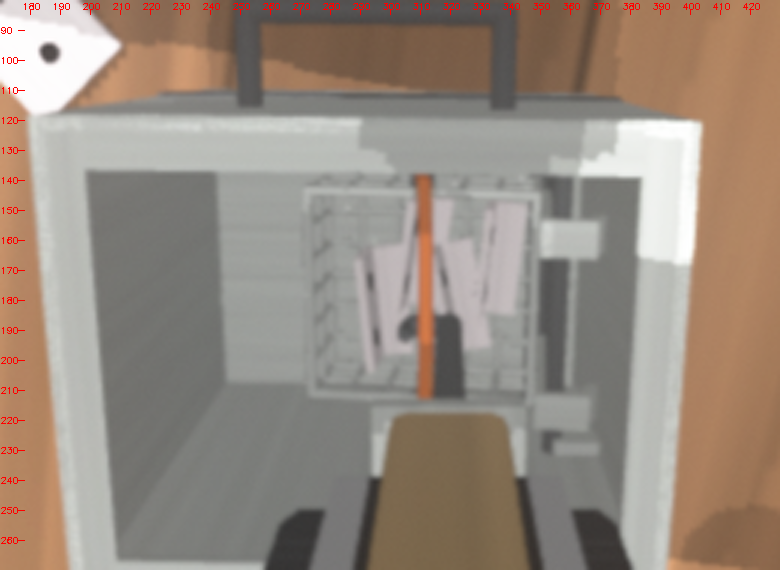

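play_rows(
  moves=[
    [255,0,-0.3,0,0,0,0],
    [255,0,-0.3,0,0,0,0],
    [255,0,-0.3,0,0,0,0],
    [255,0,-0.2,0,0,0,0],
    [255,0,0,0,0,0,0],
  ],
)

```text
clock: 13.0
eef_pos: [582.5, 36.9, 257.3]
eef_rot: [-1.567, -0.129, 0.127]
ft_force: [-1.0, 0.6, -6.7]
width: 19.5
```

play_rows(
  moves=[
    [255,-0.3,0,0,0,0,0],
    [255,-0.4,0,0,0,0,0],
    [255,-0.4,0,0,0,0,0],
    [255,-0.3,0,0,0,0,0],
    [255,0,0,0,0,0,0],
  ],
)

```text
clock: 13.5
eef_pos: [568.1, 34.6, 256.9]
eef_rot: [-1.567, -0.128, 0.128]
ft_force: [0.2, -0.7, -7.7]
width: 19.5
```

```bash
python3 - <<'E'
from h import *
st(); shot('wrist','wrist16'); shot('scene','scene16');shot('side','side16');crop('wrist16',170,80,260,190,3,'c21');crop('side16',250,100,160,150,4,'c22')
E
```

```text
t 13.50 p [568.1  34.6 256.9] yawx 9.3 z [-0.162  0.987 -0.   ] F [ 0.22 -0.71 -7.73] T [0.01 0.11 0.07] w 19.5 q [ 0.    0.01  1.29 -0.    1.84 -0.16]
```

View pics/c21.png

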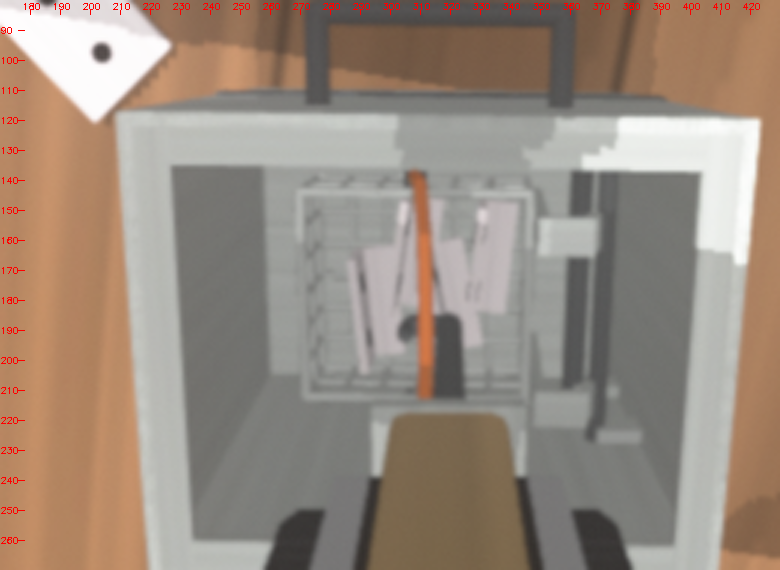

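View pics/c22.png

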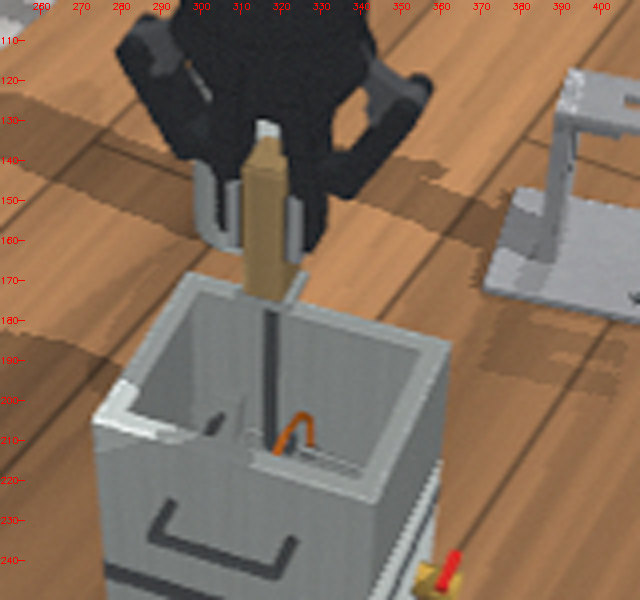

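play_rows(
  moves=[
    [255,0,-0.4,0.1,0,0,0],
    [255,0,-0.7,0.1,0,0,0],
    [255,0,-1,0,0,0,0],
    [255,0,-1,0,0,0,0],
    [255,0,-1,0,0,0,0],
  ],
)

```text
clock: 14.15
eef_pos: [568.4, 36.6, 299.2]
eef_rot: [-1.567, -0.129, 0.127]
ft_force: [0.2, -0.0, -8.2]
width: 19.2
```

```bash
python3 - <<'E'
from h import *
st(); shot('wrist','wrist17'); crop('wrist17',170,80,260,190,3,'c23')
E
```

```text
t 14.15 p [568.4  36.6 299.2] yawx 9.3 z [-0.162  0.987 -0.   ] F [ 0.19 -0.01 -8.22] T [-0.05 -0.12 -0.01] w 19.2 q [ 0.    0.03  1.2  -0.    1.92 -0.16]
```

View pics/c23.png

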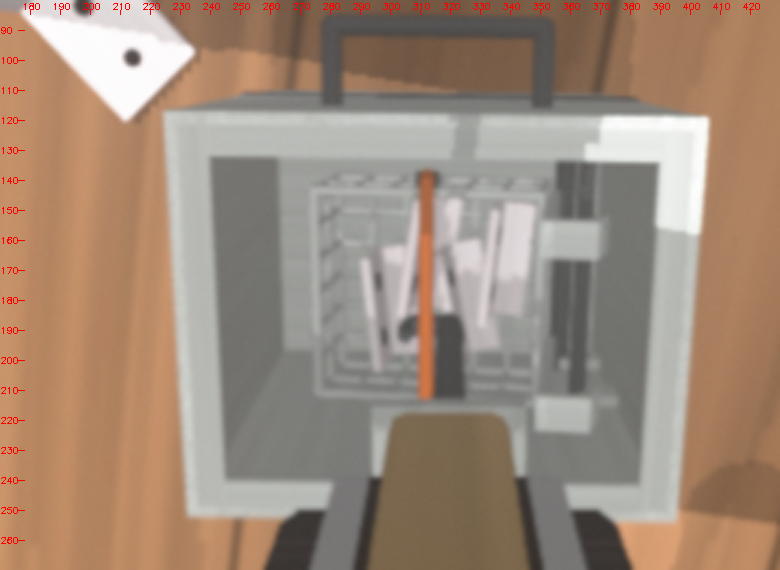

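play_rows(
  moves=[
    [255,0,-0.8,0,0,0,0],
    [255,0,-1,0,0,0,0],
    [255,0,-1,0,0,0,0],
    [255,0,-1,0,0,0,0],
    [255,0,-1,0,0,0,0],
  ],
)

```text
clock: 14.7
eef_pos: [568.3, 36.6, 346.7]
eef_rot: [-1.567, -0.128, 0.128]
ft_force: [-0.4, -0.0, -7.9]
width: 18.9
```

play_rows(
  moves=[
    [255,0,-1,0,0,0,0],
    [255,0,-1,0,0,0,0],
    [255,0,-1,0,0,0,0],
    [255,0,-1,0,0,0,0],
    [255,0,-1,0,0,0,0],
  ],
)

```text
clock: 15.2
eef_pos: [568.3, 36.6, 396.5]
eef_rot: [-1.567, -0.128, 0.128]
ft_force: [-0.6, 0.7, -7.9]
width: 19.4
```

play_rows(
  moves=[
    [255,0,-0.8,0,0,0,0],
    [255,0,-0.5,0,0,0,0],
    [255,0,0,0,0,0,0],
    [255,0,0,0,0,0,0],
  ],
)

```text
clock: 15.6
eef_pos: [568.4, 36.7, 408.4]
eef_rot: [-1.567, -0.128, 0.128]
ft_force: [0.2, 0.5, -8.3]
width: 19.1
```

```bash
python3 - <<'E'
from h import *
st(); shot('scene','scene18');shot('side','side18');crop('scene18',270,30,150,200,4,'c24')
E
```

```text
t 15.60 p [568.4  36.7 408.4] yawx 9.3 z [-0.162  0.987  0.   ] F [ 0.19  0.53 -8.28] T [-0.01 -0.02  0.03] w 19.1 q [ 0.    0.11  0.9   0.    2.12 -0.16]
```

View pics/scene18.png

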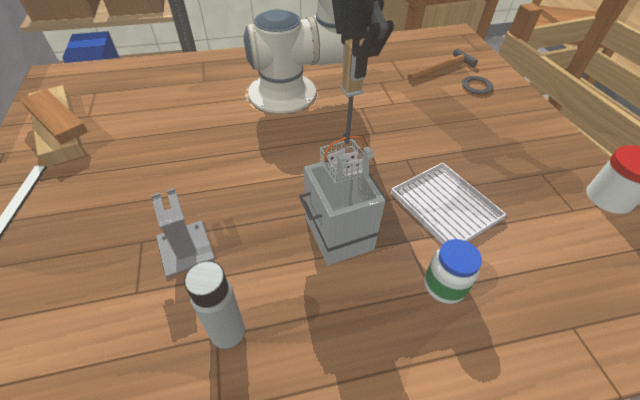

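View pics/side18.png

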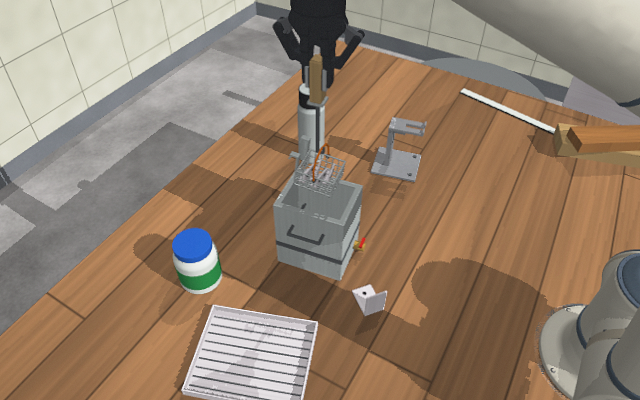

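```bash
python3 - <<'E'
from h import *
plan([547.5,305,408],down(20.6),255,n=20)
E
```

```text
rows 20 dist 269.17024975740617 rot [-0.00032259 -0.19654533 -0.00116201]
[255, 0.12, -0.0, 1.34, -0.0, -0.01, -0.0] ,
[255, 0.13, -0.0, 1.34, -0.0, -0.01, -0.0] ,
[255, 0.14, -0.0, 1.34, -0.0, -0.01, -0.0] ,
[255, 0.15, -0.0, 1.34, -0.0, -0.01, -0.0] ,
[255, 0.17, -0.0, 1.34, -0.0, -0.01, -0.0] ,
[255, 0.18, -0.0, 1.33, -0.0, -0.01, -0.0] ,
[255, 0.19, -0.0, 1.33, -0.0, -0.01, -0.0] ,
[255, 0.21, -0.0, 1.33, -0.0, -0.01, -0.0] ,
[255, 0.22, -0.0, 1.33, -0.0, -0.01, -0.0] ,
[255, 0.23, -0.0, 1.33, -0.0, -0.01, -0.0] ,
[255, 0.25, -0.0, 1.32, -0.0, -0.01, -0.0] ,
[255, 0.26, -0.0, 1.32, -0.0, -0.01, -0.0] ,
[255, 0.27, -0.0, 1.32, -0.0, -0.01, -0.0] ,
[255, 0.29, -0.0, 1.32, -0.0, -0.01, -0.0] ,
[255, 0.3, -0.0, 1.31, -0.0, -0.01, -0.0] ,
[255, 0.31, -0.0, 1.31, -0.0, -0.01, -0.0] ,
[255, 0.32, -0.0, 1.31, -0.0, -0.01, -0.0] ,
[255, 0.34, -0.0, 1.3, -0.0, -0.01, -0.0] ,
[255, 0.35, -0.0, 1.3, -0.0, -0.01, -0.0] ,
[255, 0.36, -0.0, 1.3, -0.0, -0.01, -0.0]
```

Ramp up gently, then cruise.

play_rows(
  moves=[
    [255,0.03,0,0.3,0,0,0],
    [255,0.06,0,0.6,0,-0.01,0],
    [255,0.1,0,0.9,0,-0.01,0],
    [255,0.12,0,1.2,0,-0.01,0],
    [255,0.14,0,1.34,0,-0.01,0],
  ],
)

```text
clock: 16.2
eef_pos: [564.8, 81.4, 408.7]
eef_rot: [-1.565, -0.16, 0.16]
ft_force: [0.5, 0.3, -7.4]
width: 19.6
```

play_rows(
  moves=[
    [255,0.15,0,1.34,0,-0.01,0],
    [255,0.17,0,1.34,0,-0.01,0],
    [255,0.18,0,1.33,0,-0.01,0],
    [255,0.19,0,1.33,0,-0.01,0],
    [255,0.21,0,1.33,0,-0.01,0],
  ],
)

```text
clock: 16.7
eef_pos: [558.8, 148.4, 408.7]
eef_rot: [-1.562, -0.199, 0.199]
ft_force: [-0.1, -0.3, -7.6]
width: 19.4
```

play_rows(
  moves=[
    [255,0.22,0,1.33,0,-0.01,0],
    [255,0.23,0,1.33,0,-0.01,0],
    [255,0.25,0,1.32,0,-0.01,0],
    [255,0.26,0,1.32,0,-0.01,0],
    [255,0.27,0,1.32,0,-0.01,0],
  ],
)

```text
clock: 17.2
eef_pos: [552.9, 215.4, 408.6]
eef_rot: [-1.558, -0.238, 0.238]
ft_force: [0.5, -0.1, -8.1]
width: 19.6
```

play_rows(
  moves=[
    [255,0.29,0,1.32,0,-0.01,0],
    [255,0.3,0,1.31,0,-0.01,0],
    [255,0.31,0,1.31,0,-0.01,0],
    [255,0.32,0,1.31,0,-0.01,0],
    [255,0.28,0,1.0,0,-0.01,0],
  ],
)

```text
clock: 17.7
eef_pos: [547.2, 279.6, 408.6]
eef_rot: [-1.553, -0.278, 0.278]
ft_force: [0.5, -0.0, -8.7]
width: 19.5
```

play_rows(
  moves=[
    [255,0.2,0,0.7,0,-0.005,0],
    [255,0.1,0,0.4,0,0,0],
    [255,0,0,0.1,0,0,0],
    [255,0,0,0,0,0,0],
  ],
)

```text
clock: 18.1
eef_pos: [546.1, 290.4, 408.7]
eef_rot: [-1.553, -0.281, 0.281]
ft_force: [0.5, -0.3, -7.3]
width: 19.0
```

```bash
python3 - <<'E'
from h import *
st(); shot('scene','scene19');shot('side','side19');shot('wrist','wrist19')
E
```

```text
t 18.10 p [546.1 290.4 408.7] yawx 20.5 z [-0.35   0.937 -0.   ] F [ 0.51 -0.29 -7.27] T [-0.03 -0.07  0.09] w 19.0 q [ 0.43  0.26  0.74 -0.    2.14  0.08]
```

View pics/scene19.png

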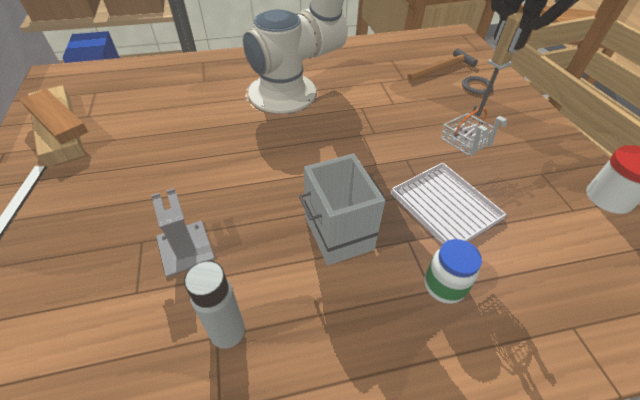

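View pics/wrist19.png

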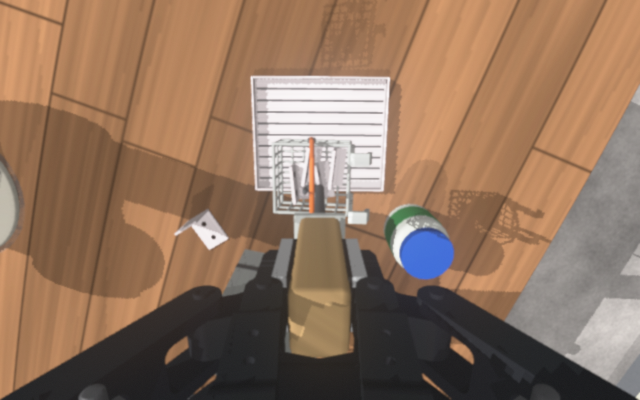

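```bash
python3 - <<'E'
from h import *
np.set_printoptions(precision=1,suppress=True)
w=load('wrist19')
P=np.array([atz(w,u,18) for u in [(251,76),(389,77.5),(384,191.5),(256,190)]]);print(P,P.mean(0))
d=P[1]-P[0];print(np.degrees(np.arctan2(d[1],d[0])),np.linalg.norm(d),np.linalg.norm(P[0]-P[3]))
a=np.radians(20.5);c=np.array([np.cos(a),np.sin(a)]);n=np.array([-c[1],c[0]]);r=P.mean(0)[:2]+6*c-np.array(env.state()['eef_pos'][:2]);print(r@c,r@n)
E
```

```text
[[419.7 351.   18. ]
 [605.5 418.3  18. ]
 [665.7 260.1  18. ]
 [478.2 192.6  18. ]] [542.3 305.5  18. ]
19.915548998647235 197.67198113077927 168.80832642598293
7.7951811581017765 15.804322989642017
```

play_rows(
  moves=[
    [255,0.15,0.2,0.3,0,0,0],
    [255,0.2,0.4,0.5,0,0,0],
    [255,0.2,0.7,0.5,0,0,0],
    [255,0.15,1.0,0.3,0,0,0],
    [255,0,1.2,0,0,0,0],
  ],
)

```text
clock: 18.75
eef_pos: [546.9, 309.0, 372.3]
eef_rot: [-1.552, -0.281, 0.282]
ft_force: [0.3, 0.3, -8.7]
width: 19.2
```

play_rows(
  moves=[
    [255,0,1.5,0,0,0,0],
    [255,0,1.5,0,0,0,0],
    [255,0,1.5,0,0,0,0],
    [255,0,1.5,0,0,0,0],
    [255,0,1.5,0,0,0,0],
  ],
)

```text
clock: 19.25
eef_pos: [546.6, 308.3, 296.6]
eef_rot: [-1.553, -0.28, 0.282]
ft_force: [0.0, 0.5, -8.1]
width: 19.3
```

play_rows(
  moves=[
    [255,0,1.5,0,0,0,0],
    [255,0,1.3,0,0,0,0],
    [255,0,1,0,0,0,0],
    [255,0,0.7,0,0,0,0],
    [255,0,0.3,0,0,0,0],
  ],
)

```text
clock: 19.75
eef_pos: [546.8, 308.0, 249.7]
eef_rot: [-1.553, -0.28, 0.282]
ft_force: [0.3, 0.8, -7.7]
width: 19.1
```

play_rows(
  moves=[
    [255,0,0,0,0,0,0],
    [255,0,0,0,0,0,0],
  ],
)

```text
clock: 19.95
eef_pos: [547.2, 308.1, 251.5]
eef_rot: [-1.552, -0.282, 0.28]
ft_force: [0.4, 0.5, -6.9]
width: 19.3
```

```bash
python3 - <<'E'
from h import *
st(); shot('scene','scene20');shot('side','side20');shot('wrist','wrist20');crop('scene20',370,100,150,160,4,'c25');crop('side20',170,190,170,200,4,'c26')
E
```

```text
t 19.95 p [547.2 308.1 251.5] yawx 20.5 z [-0.35   0.937  0.   ] F [ 0.42  0.54 -6.93] T [ 0.01 -0.03  0.02] w 19.3 q [0.46 0.17 1.13 0.   1.84 0.1 ]
```

View pics/c25.png

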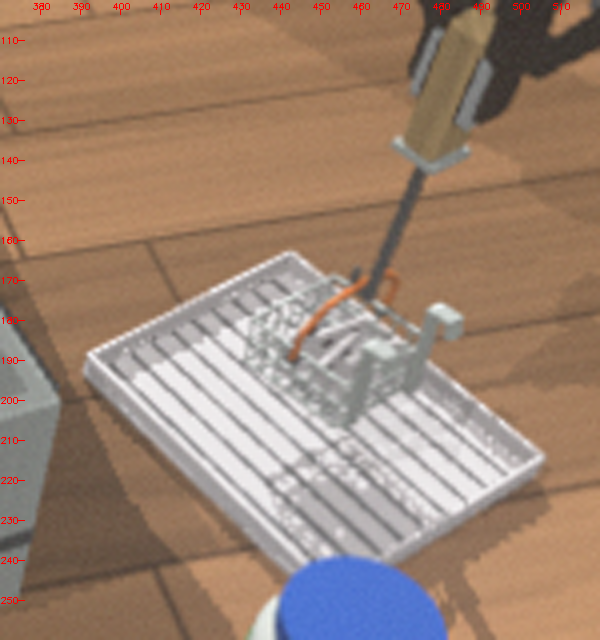

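View pics/c26.png

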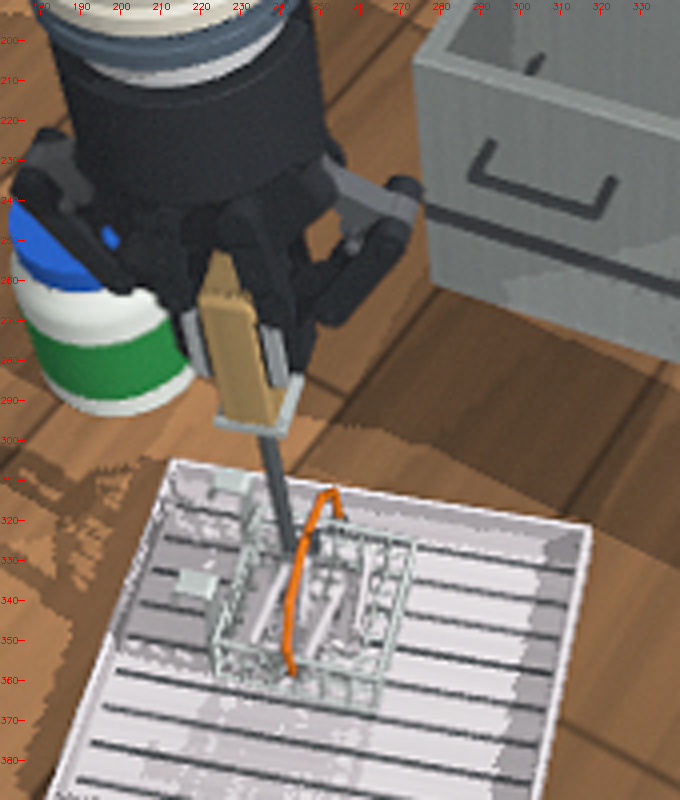

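View pics/wrist20.png

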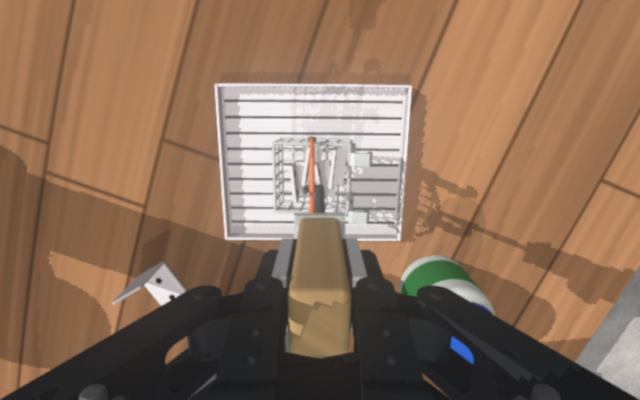

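play_rows(
  moves=[
    [255,0,0.5,0,0,0,0],
    [255,0,0.7,0,0,0,0],
    [255,0,0.6,0,0,0,0],
    [255,0,0.4,0,0,0,0],
    [255,0,0.2,0,0,0,0],
  ],
)

```text
clock: 20.6
eef_pos: [546.7, 307.9, 225.5]
eef_rot: [-1.553, -0.28, 0.282]
ft_force: [-1.7, -0.5, -8.4]
width: 19.3
```

play_rows(
  moves=[
    [255,0,0.2,0,0,0,0],
    [255,0,0.2,0,0,0,0],
    [255,0,0.2,0,0,0,0],
  ],
)

```text
clock: 20.9
eef_pos: [547.1, 308.1, 220.8]
eef_rot: [-1.552, -0.281, 0.281]
ft_force: [0.2, -1.1, -6.9]
width: 19.3
```

play_rows(
  moves=[
    [255,0,0.2,0,0,0,0],
    [255,0,0.2,0,0,0,0],
  ],
)

```text
clock: 21.1
eef_pos: [547.0, 308.1, 216.6]
eef_rot: [-1.552, -0.281, 0.281]
ft_force: [0.0, 0.6, -7.7]
width: 19.2
```

play_rows(
  moves=[
    [255,0,0.2,0,0,0,0],
    [255,0,0,0,0,0,0],
  ],
)

```text
clock: 21.3
eef_pos: [546.9, 307.9, 214.2]
eef_rot: [-1.553, -0.28, 0.281]
ft_force: [0.6, 0.9, -8.2]
width: 19.7
```

play_rows(
  moves=[
    [255,0,0.2,0,0,0,0],
    [255,0,0.1,0,0,0,0],
  ],
)

```text
clock: 21.5
eef_pos: [547.0, 308.0, 211.6]
eef_rot: [-1.552, -0.281, 0.281]
ft_force: [-0.4, -0.5, -7.5]
width: 19.5
```

play_rows(
  moves=[
    [255,0,0.1,0,0,0,0],
    [255,0,0.1,0,0,0,0],
  ],
)

```text
clock: 21.7
eef_pos: [547.3, 308.3, 210.1]
eef_rot: [-1.552, -0.282, 0.28]
ft_force: [0.3, 0.1, -4.7]
width: 19.4
```

play_rows(
  moves=[
    [255,0,0.1,0,0,0,0],
    [255,0,0.1,0,0,0,0],
  ],
)

```text
clock: 21.9
eef_pos: [547.8, 308.4, 209.0]
eef_rot: [-1.552, -0.284, 0.278]
ft_force: [2.3, 1.0, -0.7]
width: 19.6
```

play_rows(
  moves=[
    [255,0,0.1,0,0,0,0],
    [255,0,0.1,0,0,0,0],
  ],
)

```text
clock: 22.1
eef_pos: [548.0, 308.4, 207.6]
eef_rot: [-1.551, -0.284, 0.277]
ft_force: [4.4, 1.3, 0.5]
width: 19.3
```

```bash
python3 - <<'E'
from h import *
st(); shot('scene','scene21');shot('side','side21');shot('wrist','wrist21');crop('scene21',400,130,110,110,6,'c27');crop('side21',190,250,110,130,5,'c28');crop('wrist21',240,80,150,150,5,'c29');st()
E
```

```text
t 22.10 p [548.  308.4 207.6] yawx 20.5 z [-0.35   0.937  0.   ] F [4.36 1.31 0.53] T [ 0.36 -1.06 -0.01] w 19.3 q [ 0.46  0.16  1.22 -0.    1.76  0.1 ]
t 22.25 p [547.5 308.1 206.7] yawx 20.5 z [-0.35   0.937  0.   ] F [3.51 0.73 0.4 ] T [ 0.4  -1.05  0.03] w 19.3 q [ 0.46  0.16  1.22 -0.    1.76  0.1 ]
```

View pics/c27.png

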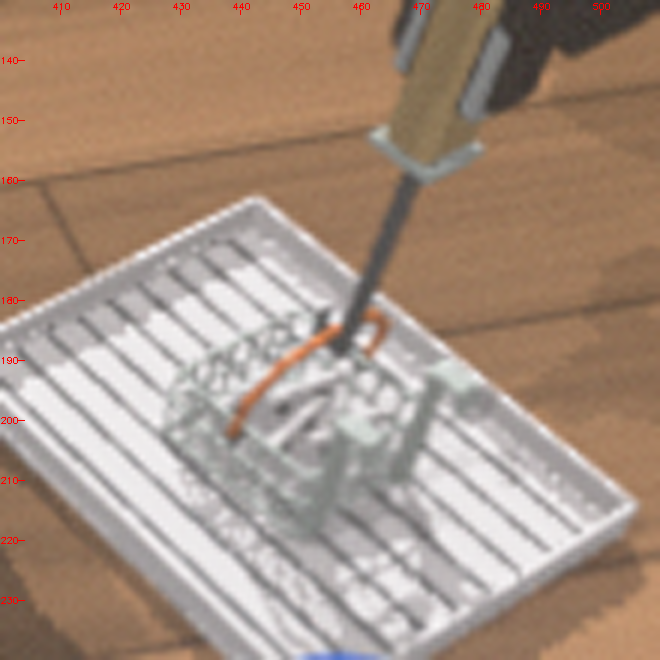

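View pics/c28.png

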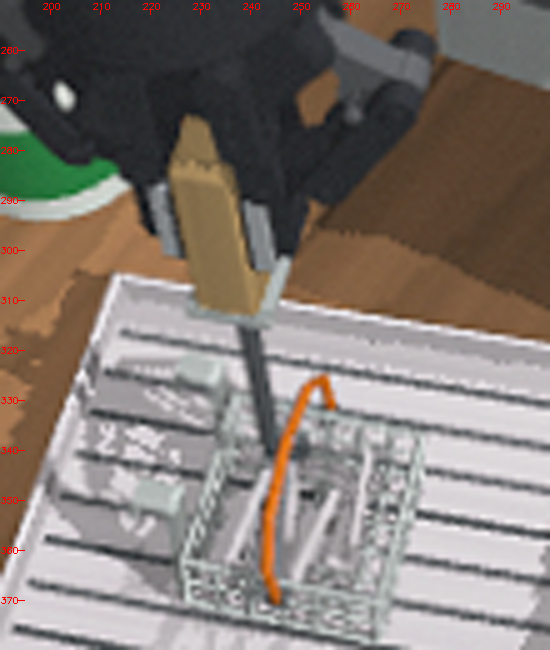

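View pics/c29.png

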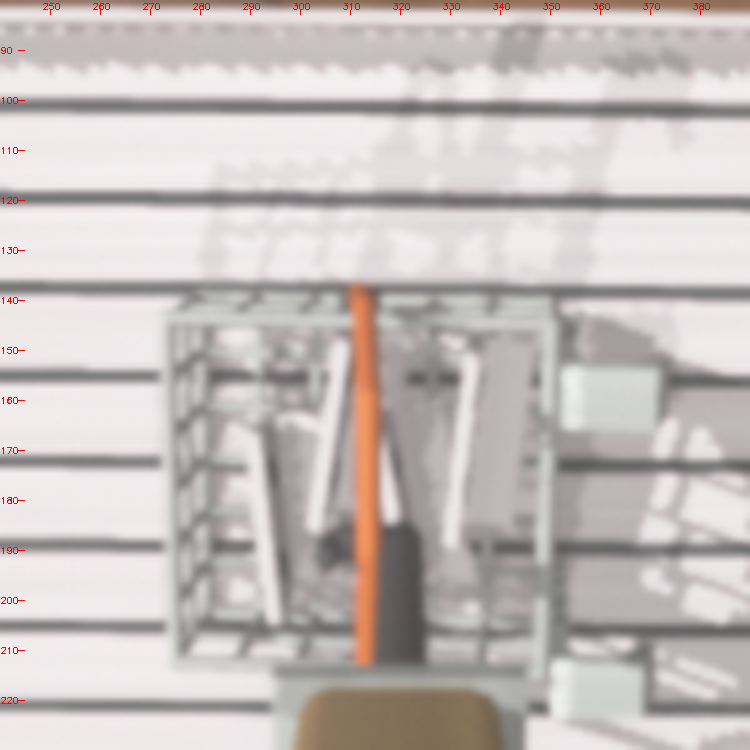

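play_rows(
  moves=[
    [255,0.1,0,0,0,0,0],
    [255,0.1,0,0,0,0,0],
  ],
)

```text
clock: 22.45
eef_pos: [549.0, 308.7, 205.8]
eef_rot: [-1.552, -0.281, 0.281]
ft_force: [2.2, 0.6, -0.4]
width: 19.3
```

play_rows(
  moves=[
    [255,0.1,0,0,0,0,0],
    [255,0,0,0,0,0,0],
  ],
)

```text
clock: 22.65
eef_pos: [549.9, 309.1, 205.3]
eef_rot: [-1.553, -0.281, 0.281]
ft_force: [4.0, 1.0, -0.8]
width: 19.3
```

play_rows(
  moves=[
    [255,0.2,0,0,0,0,0],
    [255,0.2,0,0,0,0,0],
  ],
)

```text
clock: 22.85
eef_pos: [553.2, 310.3, 204.7]
eef_rot: [-1.553, -0.279, 0.283]
ft_force: [1.3, 0.2, -2.9]
width: 19.2
```

play_rows(
  moves=[
    [255,0.2,0,0,0,0,0],
    [255,0.1,0,0,0,0,0],
  ],
)

```text
clock: 23.05
eef_pos: [555.9, 311.4, 205.1]
eef_rot: [-1.553, -0.279, 0.283]
ft_force: [0.4, -0.4, -1.2]
width: 19.1
```

```bash
python3 - <<'E'
from h import *
st(); shot('scene','scene22');shot('wrist','wrist22');crop('scene22',400,130,110,110,6,'c30');crop('wrist22',240,80,150,150,5,'c31')
E
```

```text
t 23.05 p [555.9 311.4 205.1] yawx 20.5 z [-0.35   0.937 -0.   ] F [ 0.43 -0.42 -1.15] T [-0.02 -0.    0.01] w 19.1 q [0.46 0.19 1.19 0.   1.77 0.1 ]
```

View pics/c30.png

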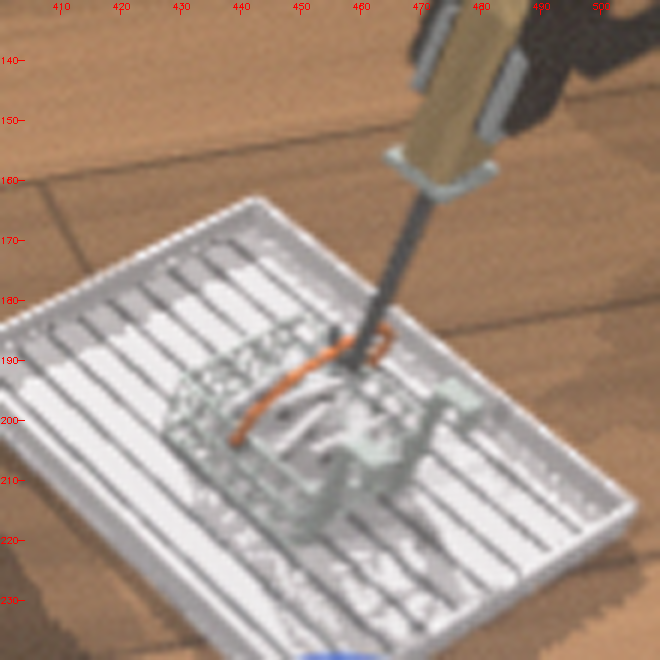

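View pics/c31.png

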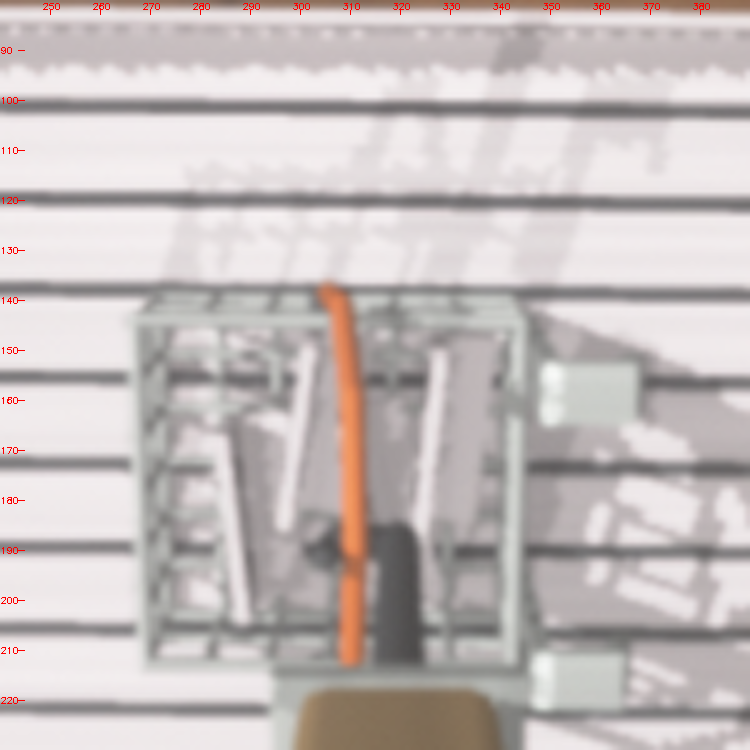

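play_rows(
  moves=[
    [255,0,0.3,0,0,0,0],
    [255,0,0.3,0,0,0,0],
    [255,0,0.3,0,0,0,0],
    [255,0,0.3,0,0,0,0],
    [255,0,0,0,0,0,0],
  ],
)

```text
clock: 23.65
eef_pos: [556.1, 311.4, 192.8]
eef_rot: [-1.553, -0.28, 0.282]
ft_force: [0.2, -0.5, -1.7]
width: 19.3
```

```bash
python3 - <<'E'
from h import *
st(); shot('scene','scene23');shot('wrist','wrist23');crop('scene23',400,130,110,110,6,'c32');crop('wrist23',240,80,150,150,5,'c33')
E
```

```text
t 23.65 p [556.1 311.4 192.8] yawx 20.5 z [-0.35   0.937 -0.   ] F [ 0.23 -0.55 -1.67] T [-0.06 -0.    0.01] w 19.3 q [0.46 0.19 1.21 0.   1.74 0.1 ]
```

View pics/c32.png

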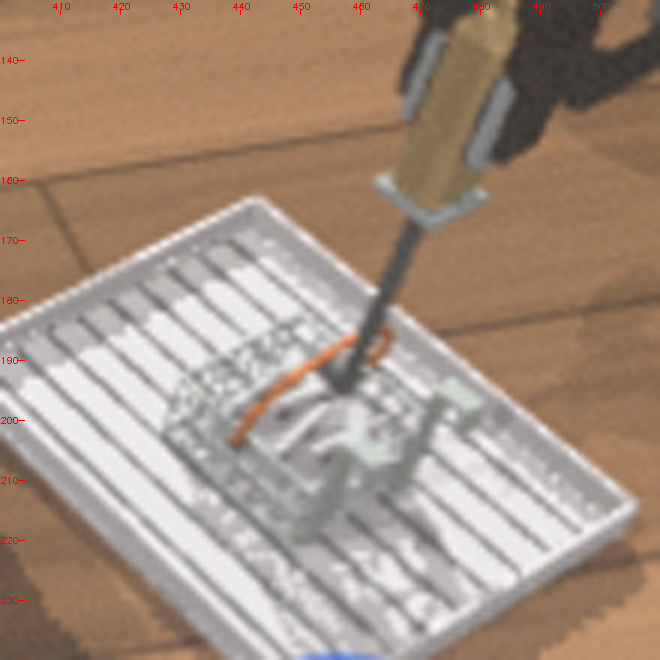

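View pics/c33.png

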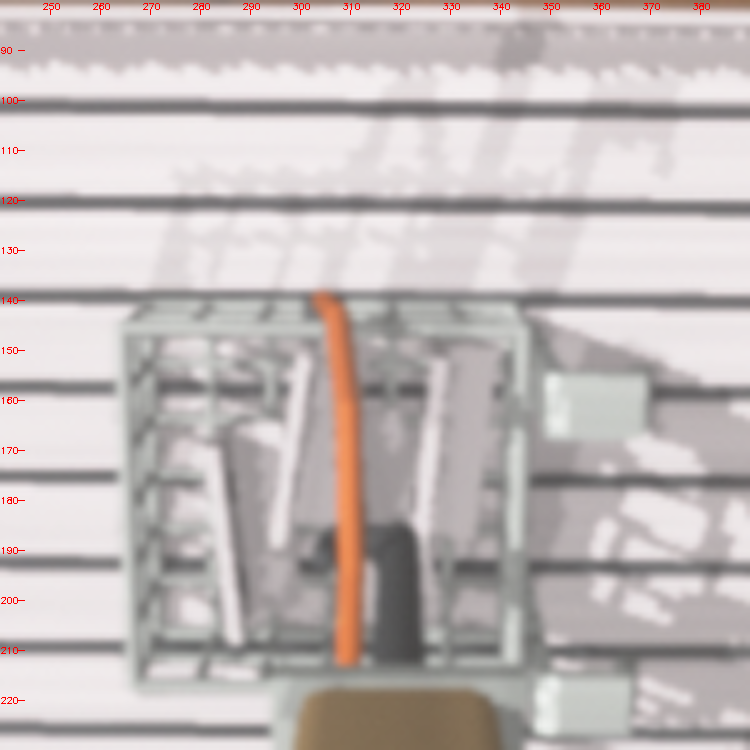

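play_rows(
  moves=[
    [255,0,0.2,0,0,0,0],
    [255,0.2,0,0,0,0,0],
    [255,0.2,0,0,0,0,0],
    [255,0,0,0,0,0,0],
  ],
)

```text
clock: 24.15
eef_pos: [560.4, 313.0, 191.7]
eef_rot: [-1.552, -0.281, 0.281]
ft_force: [0.3, 0.2, -1.9]
width: 19.7
```

play_rows(
  moves=[
    [255,0.2,0,0,0,0,0],
    [255,0.3,0,0,0,0,0],
    [255,0,0,0,0,0,0],
  ],
)

```text
clock: 24.45
eef_pos: [565.1, 314.8, 191.6]
eef_rot: [-1.552, -0.281, 0.281]
ft_force: [0.1, -0.4, -2.1]
width: 19.5
```

```bash
python3 - <<'E'
from h import *
st(); shot('wrist','wrist24');crop('wrist24',240,80,150,150,5,'c34')
E
```

```text
t 24.45 p [565.1 314.8 191.6] yawx 20.5 z [-0.35   0.937  0.   ] F [ 0.13 -0.41 -2.05] T [ 0.01 -0.    0.02] w 19.5 q [0.46 0.21 1.19 0.   1.74 0.1 ]
```

View pics/c34.png

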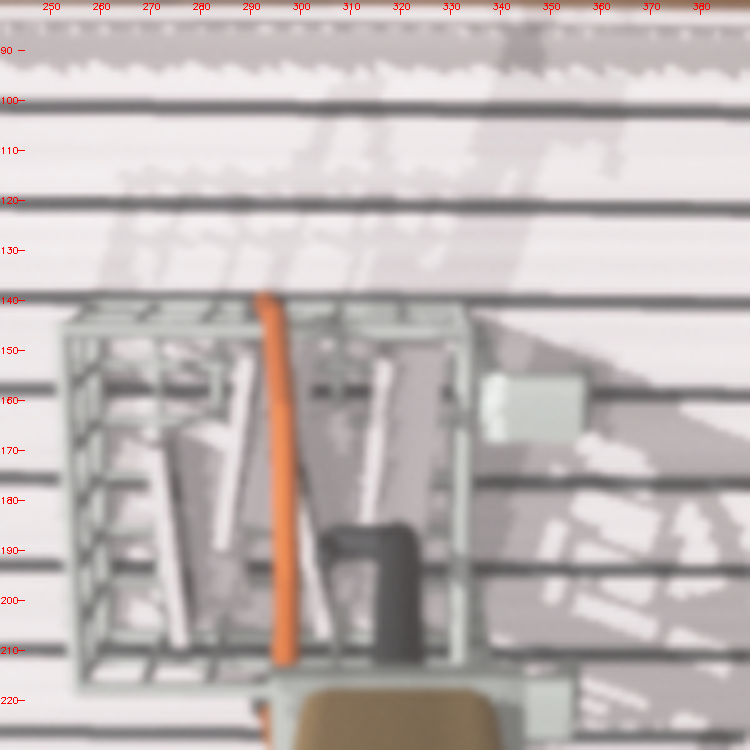

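play_rows(
  moves=[
    [255,0.2,0,0,0,0,0],
    [255,0.2,0,0,0,0,0],
    [255,0,0,0,0,0,0],
  ],
)

```text
clock: 24.8
eef_pos: [568.7, 316.2, 191.6]
eef_rot: [-1.552, -0.281, 0.281]
ft_force: [0.2, 0.1, -1.6]
width: 19.2
```

play_rows(
  moves=[
    [255,0,-0.4,0,0,0,0],
    [255,0,-0.5,0,0,0,0],
    [255,0,-0.5,0,0,0,0],
  ],
)

```text
clock: 25.1
eef_pos: [568.6, 316.1, 206.4]
eef_rot: [-1.552, -0.281, 0.281]
ft_force: [-0.8, -0.6, -0.8]
width: 19.3
```

play_rows(
  moves=[
    [255,0,-1,0,0,0,0],
    [255,0,-1,0,0,0,0],
    [255,0,-2,0,0,0,0],
    [255,0,-3,0,0,0,0],
  ],
)

```text
clock: 25.5
eef_pos: [568.1, 315.9, 275.2]
eef_rot: [-1.553, -0.279, 0.283]
ft_force: [-0.3, 0.3, -0.9]
width: 19.8
```

```bash
python3 - <<'E'
from h import *
st(); shot('wrist','wrist25');shot('side','side25')
E
```

```text
t 25.50 p [568.1 315.9 275.2] yawx 20.5 z [-0.35   0.937 -0.   ] F [-0.28  0.3  -0.88] T [ 0.   -0.    0.01] w 19.8 q [0.46 0.24 1.   0.   1.9  0.1 ]
```

View pics/wrist25.png

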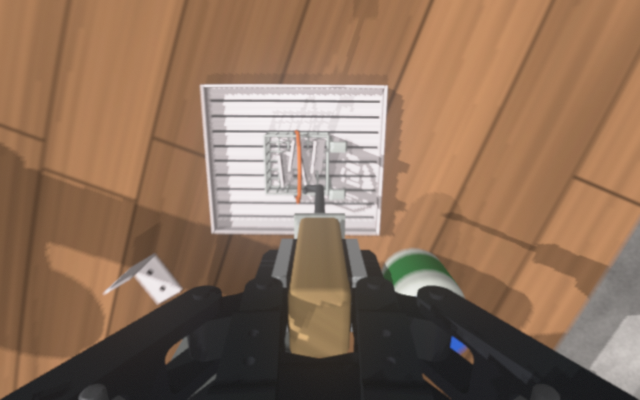

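View pics/side25.png

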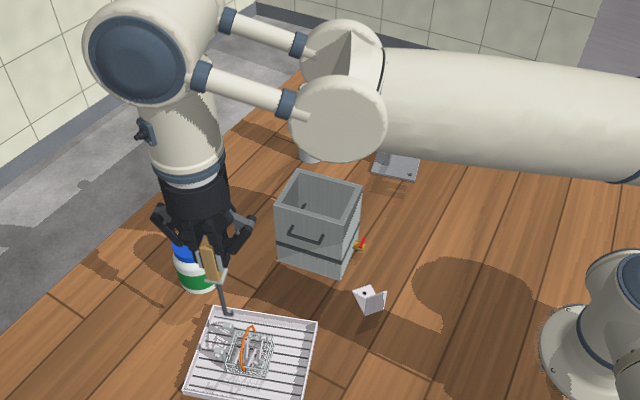

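```bash
python3 - <<'E'
from h import *
s=env.state()
plan([443,-315,345],down(13.4),255,n=16,p0=[568.5,316,345],M0=down(20.5))
E
```

```text
rows 16 dist 643.3593474878561 rot [0.         0.12391838 0.        ]
[255, -2.12, 0.0, -3.42, 0.0, 0.008, 0.0] ,
[255, -2.09, 0.0, -3.44, 0.0, 0.008, 0.0] ,
[255, -2.06, 0.0, -3.45, 0.0, 0.008, 0.0] ,
[255, -2.04, 0.0, -3.47, 0.0, 0.008, 0.0] ,
[255, -2.01, 0.0, -3.48, 0.0, 0.008, 0.0] ,
[255, -1.98, 0.0, -3.5, 0.0, 0.008, 0.0] ,
[255, -1.95, 0.0, -3.51, 0.0, 0.008, 0.0] ,
[255, -1.93, 0.0, -3.53, 0.0, 0.008, 0.0] ,
[255, -1.9, 0.0, -3.54, 0.0, 0.008, 0.0] ,
[255, -1.87, 0.0, -3.56, 0.0, 0.008, 0.0] ,
[255, -1.84, 0.0, -3.57, 0.0, 0.008, 0.0] ,
[255, -1.82, 0.0, -3.59, 0.0, 0.008, 0.0] ,
[255, -1.79, 0.0, -3.6, 0.0, 0.008, 0.0] ,
[255, -1.76, 0.0, -3.61, 0.0, 0.008, 0.0] ,
[255, -1.73, 0.0, -3.63, 0.0, 0.008, 0.0] ,
[255, -1.71, 0.0, -3.64, 0.0, 0.008, 0.0]
```

play_rows(
  moves=[
    [255,0,-3,0,0,0,0],
    [255,0,-3,0,0,0,0],
    [255,-1,-1,-1.7,0,0,0],
    [255,-2.12,0,-3.42,0,0.008,0],
    [255,-2.09,0,-3.44,0,0.008,0],
  ],
)

```text
clock: 26.1
eef_pos: [549.1, 216.3, 344.8]
eef_rot: [-1.555, -0.269, 0.269]
ft_force: [0.4, -0.7, -0.5]
width: 19.3
```

play_rows(
  moves=[
    [255,-2.06,0,-3.45,0,0.008,0],
    [255,-2.04,0,-3.47,0,0.008,0],
    [255,-2.01,0,-3.48,0,0.008,0],
    [255,-1.98,0,-3.5,0,0.008,0],
    [255,-1.95,0,-3.51,0,0.008,0],
  ],
)

```text
clock: 26.6
eef_pos: [508.9, 18.4, 344.7]
eef_rot: [-1.558, -0.236, 0.237]
ft_force: [0.7, -0.5, -1.7]
width: 19.5
```

play_rows(
  moves=[
    [255,-1.93,0,-3.53,0,0.008,0],
    [255,-1.9,0,-3.54,0,0.008,0],
    [255,-1.87,0,-3.56,0,0.008,0],
    [255,-1.84,0,-3.57,0,0.008,0],
    [255,-1.82,0,-3.59,0,0.008,0],
  ],
)

```text
clock: 27.1
eef_pos: [469.0, -178.4, 344.8]
eef_rot: [-1.561, -0.205, 0.205]
ft_force: [0.8, -1.0, -1.6]
width: 19.1
```

play_rows(
  moves=[
    [255,-1.8,0,-3.6,0,0.008,0],
    [255,-1.76,0,-3.61,0,0.008,0],
    [255,-1.4,0,-2.8,0,0.008,0],
    [255,0,0,0,0,0,0],
    [255,0,0,0,0,0,0],
  ],
)

```text
clock: 27.6
eef_pos: [446.8, -286.5, 344.7]
eef_rot: [-1.562, -0.184, 0.186]
ft_force: [-0.7, -0.0, -1.1]
width: 19.2
```

```bash
python3 - <<'E'
from h import *
st(); plan([443,-315,345],down(13.4),255)
E
```

```text
t 27.60 p [ 446.8 -286.5  344.7] yawx 13.5 z [-0.234  0.972  0.001] F [-0.67 -0.03 -1.06] T [0.02 0.01 0.02] w 19.2 q [-0.63 -0.05  1.19  0.    2.   -0.87]
rows 1 dist 28.783842165286416 rot [-0.00122859  0.00211382 -0.00083537]
[255, -1.03, -0.04, -2.69, -0.001, 0.002, -0.001]
```

play_rows(
  moves=[
    [255,-0.5,0.5,-1.35,0,0.001,0],
    [255,-0.5,3,-1.35,0,0.001,0],
    [255,0,4,0,0,0,0],
    [255,0,4,0,0,0,0],
    [255,0,3,0,0,0,0],
  ],
)

```text
clock: 28.1
eef_pos: [443.7, -313.7, 197.2]
eef_rot: [-1.561, -0.185, 0.188]
ft_force: [0.6, -0.6, -0.8]
width: 19.2
```

play_rows(
  moves=[
    [255,0,2.0,0,0,0,0],
    [255,0,0.2,0,0,0,0],
    [255,0,0,0,0,0,0],
    [255,0,0,0,0,0,0],
  ],
)

```text
clock: 28.5
eef_pos: [444.9, -314.7, 180.6]
eef_rot: [-1.565, -0.187, 0.184]
ft_force: [-0.3, -0.7, -1.3]
width: 19.2
```

```bash
python3 - <<'E'
from h import *
st(); shot('wrist','wrist26');shot('side','side26');crop('side26',370,60,150,130,5,'c35');crop('wrist26',240,100,250,180,3,'c36')
plan([443,-315.8,177],down(13.4),255)
E
```

```text
t 28.50 p [ 444.9 -314.7  180.6] yawx 13.6 z [-0.234  0.972 -0.002] F [-0.3  -0.66 -1.31] T [ 0.04 -0.05  0.03] w 19.2 q [-0.68 -0.06  1.5  -0.    1.71 -0.91]
rows 1 dist 4.309414388466338 rot [0.00260286 0.0024278  0.00200985]
[255, -0.21, 0.37, -0.05, 0.003, 0.002, 0.002]
```

View pics/c35.png

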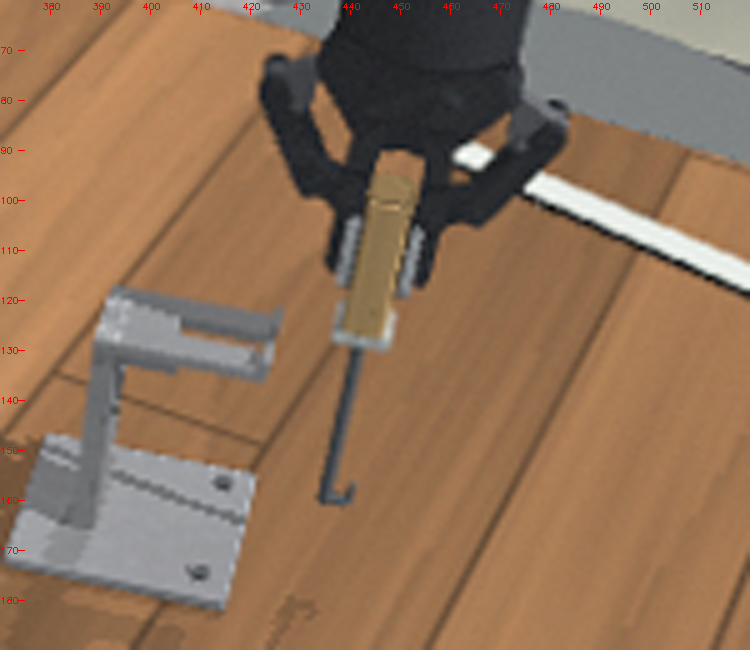

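View pics/c36.png

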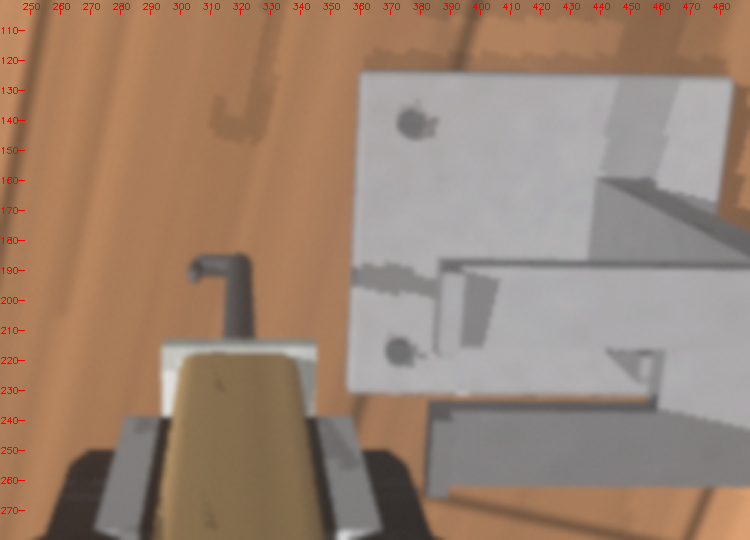

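```bash
python3 - <<'E'
from h import *
np.set_printoptions(precision=1,suppress=True)
w=load('wrist26');a=np.radians(13.5);c=np.array([np.cos(a),np.sin(a)]);n=np.array([-c[1],c[0]]);p=np.array(env.state()['eef_pos'][:2])
for u,z in [((386.5,188),130),((385.5,218),130),((383,235),130),((382.5,265),130),((457,235),125),((460,217),125)]:
    q=atz(w,u,z)[:2]; print(u,q,(q-p)@c,(q-p)@n)
s=np.array([503.4,-301.6])-p; print(s@c,s@n); s=np.array([502.8,-300.6])-p; print(s@c,s@n)
E
```

```text
(386.5, 188) [ 474.9 -283.4] 36.45104285767909 23.548085902920086
(385.5, 218) [ 479.3 -300. ] 36.84866232385997 6.396721295975018
(383, 235) [ 480.8 -310.1] 36.00480712773598 -3.7191355143345257
(382.5, 265) [ 485.9 -328. ] 36.73871343940572 -22.349209343627237
(457, 235) [ 524.3 -301.8] 80.23721904044736 -5.874978318501203
(460, 217) [ 522.2 -291. ] 80.70918550777373 5.191798079704821
59.93882993364696 -0.7656172550194
59.58885334526429 0.34681988369181305
```

play_rows(
  moves=[
    [255,0.5,0.2,0,0,0,0],
    [255,1,0,0,0,0,0],
    [255,1,0,0,0,0,0],
    [255,0.6,0,0,0,0,0],
    [255,0,0,0,0,0,0],
  ],
)

```text
clock: 29.1
eef_pos: [475.4, -306.7, 176.3]
eef_rot: [-1.562, -0.186, 0.186]
ft_force: [0.4, -0.1, -2.0]
width: 19.4
```

play_rows(
  moves=[
    [255,0.7,0,0,0,0,0],
    [255,0.7,0,0,0,0,0],
    [255,0.7,0,0,0,0,0],
    [255,0.7,0,0,0,0,0],
    [255,0,0,0,0,0,0],
  ],
)

```text
clock: 29.6
eef_pos: [502.5, -300.3, 176.5]
eef_rot: [-1.562, -0.186, 0.186]
ft_force: [0.4, 0.2, -1.7]
width: 19.2
```

```bash
python3 - <<'E'
from h import *
st(); shot('wrist','wrist27');shot('side','side27');crop('side27',370,60,110,130,5,'c37');crop('wrist27',240,100,250,180,3,'c38')
E
```

```text
t 29.60 p [ 502.5 -300.3  176.5] yawx 13.6 z [-0.235  0.972  0.   ] F [ 0.36  0.24 -1.66] T [ 0.06  0.09 -0.05] w 19.2 q [-0.6   0.05  1.39  0.    1.7  -0.83]
```

View pics/c37.png

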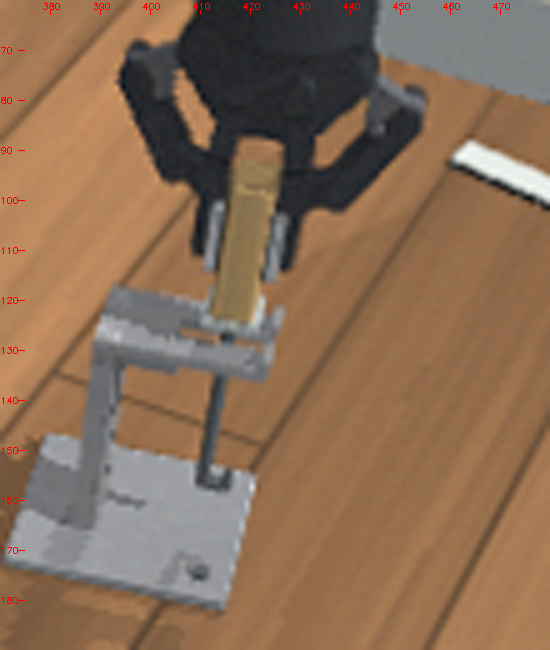

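View pics/c38.png

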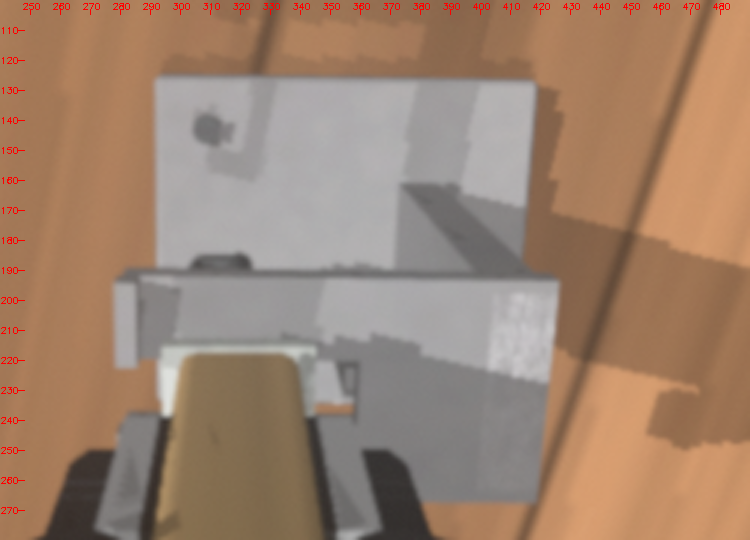

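play_rows(
  moves=[
    [255,0,0.4,0,0,0,0],
    [255,0,0.4,0,0,0,0],
    [255,0,0.3,0,0,0,0],
    [255,0,0.1,0,0,0,0],
    [255,0,0,0,0,0,0],
  ],
)

```text
clock: 30.2
eef_pos: [501.5, -300.6, 164.3]
eef_rot: [-1.562, -0.185, 0.186]
ft_force: [0.2, -0.5, -1.5]
width: 19.5
```

play_rows(
  moves=[
    [255,0,0.1,0,0,0,0],
    [255,0,0,0,0,0,0],
  ],
)

```text
clock: 30.4
eef_pos: [501.7, -300.7, 163.7]
eef_rot: [-1.563, -0.185, 0.185]
ft_force: [-0.8, -0.7, -1.7]
width: 19.3
```

play_rows(
  moves=[
    [255,0,0.1,0,0,0,0],
    [255,0,0,0,0,0,0],
  ],
)

```text
clock: 30.6
eef_pos: [501.8, -300.7, 163.2]
eef_rot: [-1.563, -0.186, 0.185]
ft_force: [-0.0, 0.7, 0.6]
width: 19.4
```

```bash
python3 - <<'E'
from h import *
st(); shot('wrist','wrist28');shot('side','side28');crop('side28',370,60,110,130,5,'c39')
E
```

```text
t 30.60 p [ 501.8 -300.7  163.2] yawx 13.5 z [-0.234  0.972 -0.001] F [-0.01  0.68  0.64] T [ 0.03  0.04 -0.03] w 19.4 q [-0.6   0.05  1.41 -0.    1.68 -0.83]
```

View pics/c39.png

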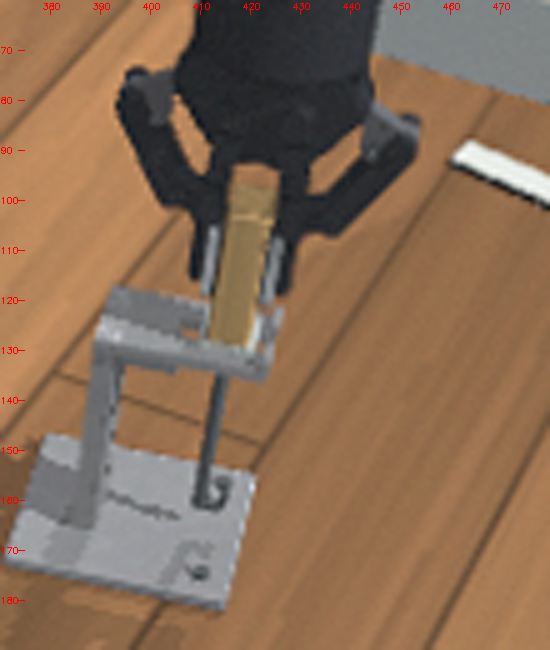

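play_rows(
  moves=[
    [180,0,0,0,0,0,0],
    [150,0,0,0,0,0,0],
    [100,0,0,0,0,0,0],
    [0,0,0,0,0,0,0],
    [0,0,0,0,0,0,0],
  ],
)

```text
clock: 31.2
eef_pos: [501.7, -300.7, 162.7]
eef_rot: [-1.563, -0.185, 0.185]
ft_force: [-0.7, 0.1, 0.8]
width: 77.1
```

play_rows(
  moves=[
    [0,0,0,0,0,0,0],
    [0,0,0,0,0,0,0],
    [0,0,-0.5,0,0,0,0],
    [0,0,-2,0,0,0,0],
    [0,0,-3,0,0,0,0],
  ],
)

```text
clock: 31.7
eef_pos: [500.9, -300.2, 216.3]
eef_rot: [-1.56, -0.183, 0.188]
ft_force: [0.4, -1.1, -0.3]
width: 85.7
```

play_rows(
  moves=[
    [0,0,-4,0,0,0,0],
    [0,0,-4,0,0,0,0],
    [0,0,0,0,0,0,0],
    [0,0,0,0,0,0,0],
  ],
)

```text
clock: 32.1
eef_pos: [502.0, -300.9, 299.5]
eef_rot: [-1.565, -0.187, 0.183]
ft_force: [-0.2, -0.4, 0.0]
width: 85.5
```

```bash
python3 - <<'E'
from h import *
st(); shot('wrist','wrist29');shot('side','side29');shot('scene','scene29');crop('side29',370,60,110,130,5,'c40');crop('wrist29',210,80,220,160,3,'c41');crop('scene29',380,150,140,110,5,'c42')
E
```

```text
t 32.10 p [ 502.  -300.9  299.5] yawx 13.5 z [-0.234  0.972 -0.003] F [-0.16 -0.44  0.05] T [-0.03  0.01  0.04] w 85.5 q [-0.6   0.07  1.15  0.    1.92 -0.83]
```

View pics/c40.png

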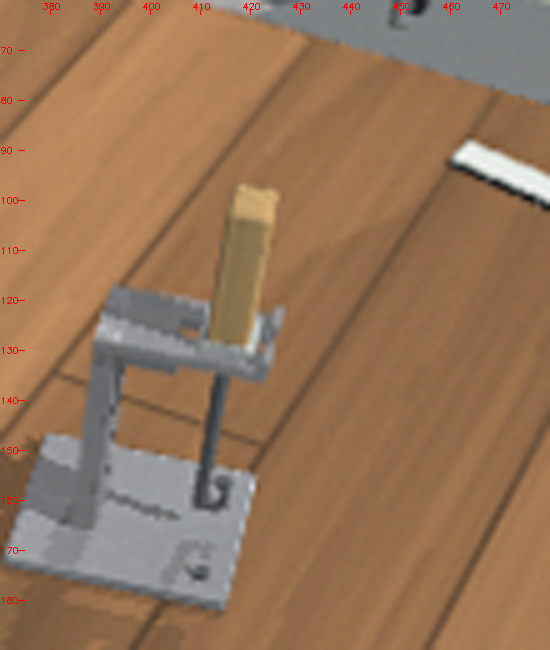

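View pics/c41.png

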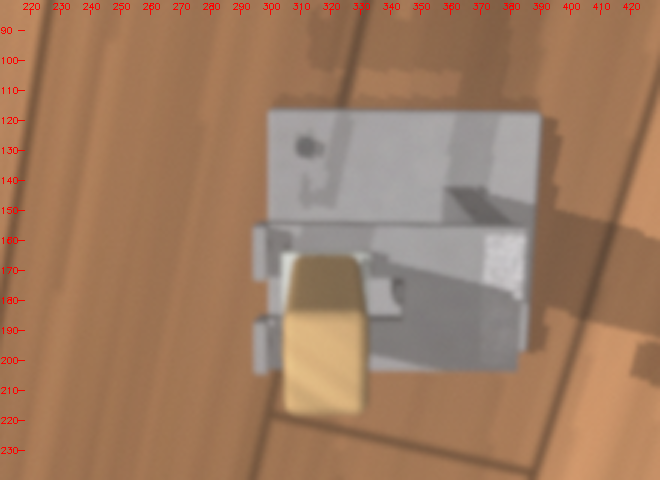

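View pics/c42.png

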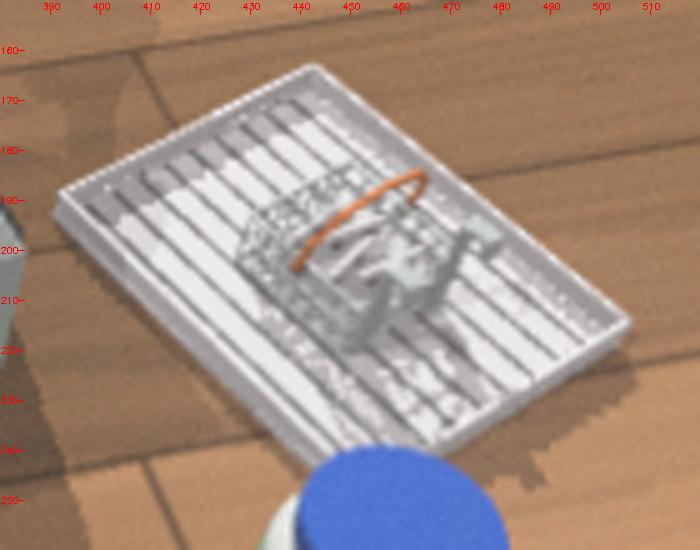

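View pics/side29.png

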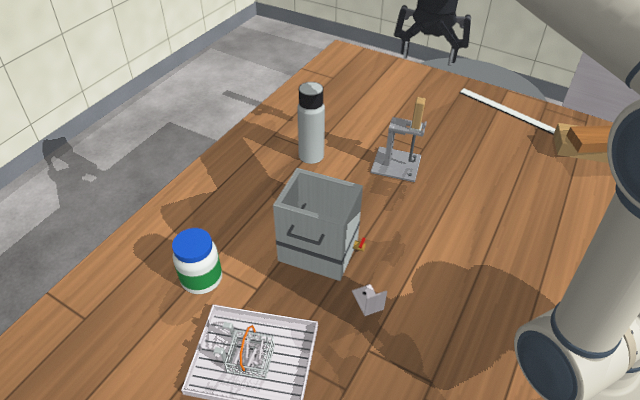

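```bash
python3 - <<'E'
from h import *
crop('side29',190,300,100,80,7,'c43')
E
```

```text
(no output)
```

View pics/c43.png

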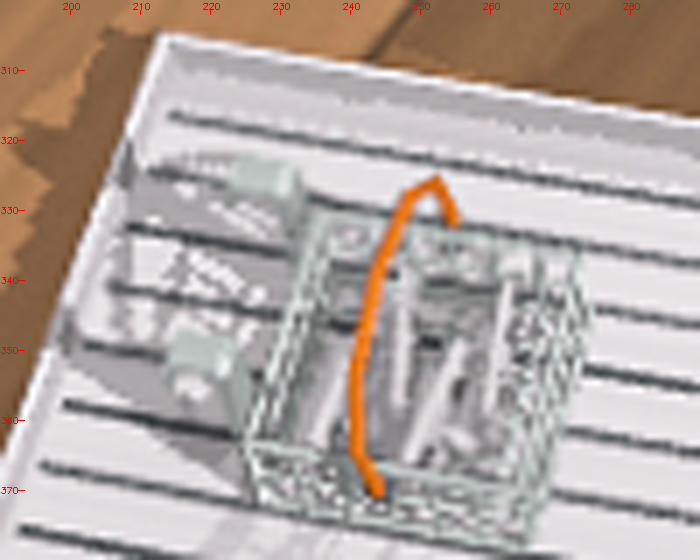

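```bash
python3 - <<'E'
from h import *
np.set_printoptions(precision=1,suppress=True)
s=load('scene29');d=load('side29')
a=tri([s,d],[(439,204),(255,331.5)]);b=tri([s,d],[(463,191),(244,370)])
m=(a+b)/2;print(a,b,m,np.linalg.norm(a-b))
t1=tri([s,d],[(460,205),(227.5,326)]);t2=tri([s,d],[(477,197),(219,351.5)]);print(t1,t2,np.linalg.norm(t1-t2))
c=np.radians(20.2);r=m[:2]-[542.3,304.5];print(r@[np.cos(c),np.sin(c)],r@[-np.sin(c),np.cos(c)])
E
```

```text
[556.9 271.1  29.3] [531.9 341.2  30.3] [544.4 306.2  29.8] 74.42866245729759
[591.  297.8  58.6] [576.  344.3  57.7] 48.8802441013815
2.5625498628507386 0.8567222274310082
```

```bash
python3 - <<'E'
from h import *
st(); print(env.job_done())
E
```

```text
t 32.25 p [ 501.4 -300.4  295.7] yawx 13.5 z [-0.234  0.972  0.002] F [-0.35 -1.14  0.1 ] T [-0.03  0.01  0.05] w 85.2 q [-0.6   0.07  1.16 -0.    1.92 -0.83]
the job is handed in; nothing more can be done
None
```

I took the rod out of its fork, hooked the bail from its +x side and lifted the basket off the rail and out of the tank. The basket is on the drain tray and the rod is back in the fork. I handed the job in at about 32 s; no verdict is reported.

**Forces:** The load on the hook was about 6 N. The largest side force was about 4.5 N, as the basket settled flat and the hook gave way towards +x. These come from readings at the end of each move, so short peaks between them would not show.

**Basket:** Triangulated from two cameras, it sits about 3 mm from the tray's centre. Its two bail pivots measure 29 and 30 mm high (33 expected), within 1 mm of each other. The tab tops read 58 to 59 mm where 65 was expected. Both readings are low, the tabs by more, which I put down to pixel and calibration error. I judged it flat on that and on the hook reading no load.

**Rod:** It hangs upright with the collar on the prongs, within about 2 mm of the seat and lined up with the fork.

**Surroundings:** The jar, flask and bracket look unmoved in the last side picture. The open gripper is well above everything.

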